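Close the belt hatch of a table-top throwing wheel

TASK

Close up the belt hatch of the throwing wheel: turn the red latch out of the way, take the blue cover from its sloping rest, hook its two tabs under the hatch's front lip at a tilt and swing it down gently, without letting it fall shut, until it lies fully home and flush, then turn the latch back fully across it. Leave the mug, jar, bowl and small glaze bottle standing where they are.

Things in the scene. Friction and masses are not known exactly. Their poses are not given: they have to be found in the camera images.
- wheel: White table-top throwing wheel fixed to the table, 450 long (x) x 240 wide, deck 120 above the table. Origin on the table under the middle of the hatch opening; x runs along the machine from hatch to round wheel head (210 across, top at z = 164.6, centre at x = 222), z up. A small black switch block (18 high with its button) stands on the deck at x = 38, y = -90. All mm.
- hatch (a point): Middle of the hatch opening at deck height (wheel frame 0, 0, 120 mm), axes as the wheel's. Opening: x = -69 to 67, y = -57 to 57 mm. Ledges along both y sides (8 mm wide) and the +x edge (10 mm), 12 mm below the deck, carry the cover so that its top is flush. Seated, the cover's middle is at x = 0, y = 0 (play 2 mm sideways, -4 to +2 mm in x), tabs towards -x.
- lip (a point): Middle of the underside edge of the front lip that the tabs go under (wheel frame x = -69, y = 0, z = 114.5 mm). The lip is the deck sheet, 5.5 mm thick, along the opening's -x edge, nearest the robot. Beneath it is free space 31 mm deep towards -x and about 100 mm downward, with no ledge between y = -49 and 49 mm, so tilted tabs may dip below the ledges.
- latch (a joint): Red turn latch beyond the hatch's +x edge, vertical axis, light friction (0.03 N m), stays where left. 0 = arm points to the wheel's -x, over the cover (closed). Opening turns it anticlockwise seen from above; 1.57 = arm along the wheel's -y, clear of the opening. Stops at 0 and 1.6. Starts between 0 and 0.5, in the cover's way.
- latch_grip (a point): Middle of the latch's upright thumb grip, on the turning axis (wheel frame x = 87, y = 0, z = 145 mm). Thumb grip 30 long, 10 thick, 26 high (z = 132 to 158), long side along the arm. Arm below it: 14 wide, 10 high, reaching 32 mm from the axis, underside 2 mm above the deck. This point's x axis runs along the thumb grip, opposite to the arm.
- cover_grip (a point): Middle of the yellow grip rib of the loose blue cover (0.14 to 0.28 kg): plate 130 (x) x 110 (y) x 12 mm; rib in the middle of its top, 60 along y, 12 along x, 26 high. This point is 25 mm above the plate's underside, 13 above its top. z points out of the top, -x to the edge with two tabs, each 18 wide, 4 thick, level with the underside, 14 long. Starts on the rest, tilted 30 degrees, tab edge low.
- tab_a (a point): Tip of the cover's tab at y = +30 mm: cover frame x = -79, y = 30 mm, 2 mm above the underside.
- tab_b (a point): Tip of the cover's tab at y = -30 mm: cover frame x = -79, y = -30 mm, 2 mm above the underside.
- rest: Fixed plywood rest 166 x 130 mm sloping at 30 degrees, low on its own -x side (roughly towards the robot), with a wooden stop strip along the low edge, 14 mm above the slope. Origin on the table; the slope's middle is 78 mm above it. The cover lies on the slope, its middle within 6 mm of the slope's middle.
- mug: Terracotta mug, 76 across, 95 high, handle on one side, loose on the table. Origin at the centre of its underside. Leave alone.
- jar: Green glass jar with white cap, 64 across, 120 high, loose on the table behind the rest. Origin at the centre of its underside. Leave alone.
- bowl: White bowl, 120 across, 60 high, loose on the wheel head. Origin at the centre of its underside. Leave alone.
- vial: Small amber glaze bottle with white cap, 36 across, 70 high, loose on the wheel's deck beside the hatch on the wheel's +y side. Origin at the centre of its underside. Leave alone.
Mind the look-alikes: they are no part of the job. What is shaped like the part that bears cover_grip but black, green or turquoise is not meant.

How it is judged:
By the outcome, as a careful person would: the job done as asked, in the order asked, and still so for the second after the job is handed in, with the robot touching nothing.
It also fails if it takes over 67 s, if anything falls off the work surface, if the arm or the gripper's body presses on something with over 40 N, if the wrist force passes 120 N, or if a joint passes its speed limit or range.

ROBOT

A 7-joint arm with a two-finger parallel gripper is mounted at the origin on the work surface. World frame = base frame: x ahead of the robot, y to its left, z up, the work surface at z = 0. Lengths are in m, angles in rad, forces in N, time in s.
With the tool pointing down it reaches from about 0.4 to 0.85 m from the base axis. Payload 4.4 kg.
Tool frame: the origin (TCP) lies on the front face of the gripper's body, between the roots of the fingers; the fingertips stand 97 mm ahead of it and the grasp point (between the pads) lies 78 mm ahead of it; z points along the fingers, y is the direction in which the jaws open and shut (so a half turn about z gives the same grasp; the last joint's range is limited). The gripper opens to 94 mm and grips with 3 to 60 N. Pads are 16 mm wide; open, the fingers measure 119 mm over their backs; the gripper's body (75 mm by 177 mm) begins 78 mm behind the grasp point.
Start: joints at [-1.272, 0.628, 0.038, 1.517, -0.027, 0.996, -0.02], TCP at [0.232, 0.607, 0.303] pointing down, gripper open.
Joint ranges: [-3.06, 3.06], [-0.37, 2.12], [-1.25, 1.32], [0.18, 2.47], [-1.1, 4.24], [0.23, 1.98], [-2.94, 2.94]. Speed limits (rad/s): [2.57, 2.57, 3.14, 3.14, 3.14, 3.14, 3.14].

INTERFACE

Orientations are given as a unit quaternion [w, x, y, z].
In Python, from station import arm gives the robot as it stands.
- The arm moves only by the tool jog_arm, never from a script. Its argument "increments" is a list that holds one entry, the list of rows, each a list of 7 numbers: the closure in counts, from 0 (fully open) to 255 (shut), then the shift along the world's x, y, z in mm, then the turn, a rotation vector about the world's x, y, z in rad. In form: [[[fingers, x, y, z, ax, ay, az], ...]]. A call has 1 to 5 rows; each row shifts and turns the commanded pose from where the row before left it; what a row does not reach is not made up. A row lasts 1/10 s, in which the tool goes at most 50 mm and 8.59 degrees, less where a joint would pass 70% of its speed; a pose out of reach is approached as far as the arm can. A call is refused whole if a number of a shift passes 50 or a number of a turn 0.15, either way. A call with a gripper value outside its range is refused whole. The fingers move at their own pace and stop on an object; "newtons" is the grip in N (left out, the last holds). Time passes only in rows, so rows that do not move let the fingers close. It gives the time, the measured TCP pose, the force and the opening at its end, in the units of the state.
- arm.observe(): the state, without advancing time (a new reading comes with each control period).
- arm.capture(name): name is "side" or "top" or "wrist"; returns the picture (480x640x3 uint8, red, green, blue); there is no depth.
- arm.camera_params(name): a dict with "vfov" (degrees; the focal length in pixels is half the picture's height over the tangent of half this angle, whatever the lens; pixels are square), "cx", "cy" (the principal point, pixels), "xyz" and "rotation" of the camera in the world. Camera axes: x right, y down, z forward; pixel columns grow to the right and rows downward; lengths in m; the calibration is good to about 2 mm. A picture is of the moment at which its call begins: read the wrist's pose just before it. camera_params takes no time and is no camera call; for the wrist camera it gives the pose at the moment of the call.
- arm.close_job(): hands the job in, once; it reports no verdict.
The state is a dict: "t": time; "joints": joint angles; "qvel": joint speeds; "tau": joint torques, N m; "eef_pos": TCP position; "tool_rot": TCP orientation; "wrist_force": force on the tool from outside, world axes, zero at the start; "wrist_torque": the same for the moment, N m; "gripper_width": finger opening in m.
Only numpy, scipy, OpenCV 4.12 (cv2) and the standard library are available. Lean on these libraries where they do the work, as an engineer would, in place of code of your own. Each camera call takes 0.05 s, during which the arm holds its last target.

## Working session

There is one attempt and no reset: what is moved stays moved. The work goes in short steps, Python scripts to look and compute and a tool call to move; the robot and the scene stay as the last step left them, time stands still between calls to the robot, and variables do not carry over. Pictures are saved under pics/ and viewed, and the job is handed in when it is done.

Besides the shell and the picture viewer there is one more tool, called after "Request:" as a command line: name --argument value ..., lists and objects as JSON in quotes. jog_arm: Moves the arm, as the interface text tells. Its arguments: {"type":"object","properties":{"increments":{"type":"array","items":{"type":"array","items":{"type":"array","items":{"type":"number"}}}},"newtons":{"type":"number"}},"required":["increments"]}

```bash
ls; mkdir -p pics
python3 - <<'E'
from station import arm
import cv2
print(arm.observe())
for n in ["side","top","wrist"]:
    print(n,arm.camera_params(n))
    cv2.imwrite(f"pics/{n}0.png",arm.capture(n)[:,:,::-1])
E
```

```text
pics
{'t': 0.0, 'joints': array([-1.27180738,  0.62935159,  0.03845115,  1.51835032, -0.02698751,
        0.99627712, -0.02001963]), 'qvel': array([-0.00072043, -0.00173668,  0.00022644,  0.00133329,  0.00129534,
        0.00110945, -0.00224024]), 'tau': array([-1.45186918e-03, -5.49735725e+01,  1.14371069e+00, -1.86633128e+01,
       -5.20037091e-02,  2.33374082e-02,  1.49435950e-04]), 'eef_pos': array([0.23169758, 0.60679379, 0.30175624]), 'tool_rot': array([-1.49533815e-04,  1.81394537e-01,  9.83409960e-01, -9.21995044e-04]), 'wrist_force': array([-0.41177862, -0.0795365 , -0.37144732]), 'wrist_torque': array([-0.0558894 ,  0.02697789,  0.03201283]), 'gripper_width': 0.09385429488416139}
side {'vfov': 56.94155475643599, 'cx': 314.10596812577114, 'cy': 235.19576893057481, 'xyz': array([ 0.27751572, -0.6817063 ,  0.73386739]), 'rotation': array([-0.44056266,  0.88144221, -0.15688627,  0.06596119])}
top {'vfov': 47.22872030673191, 'cx': 333.43277440083125, 'cy': 241.87233615451717, 'xyz': array([0.41363168, 0.05162401, 1.30733251]), 'rotation': array([ 0.03932467, -0.70310178,  0.70935424, -0.03029901])}
wrist {'vfov': 58.81850862836652, 'cx': 322.4976123351315, 'cy': 237.36615809287724, 'xyz': array([0.15671311, 0.63553204, 0.38463856]), 'rotation': array([0.1153386 , 0.81529308, 0.56199115, 0.07848662])}
```

View pics/top0.png

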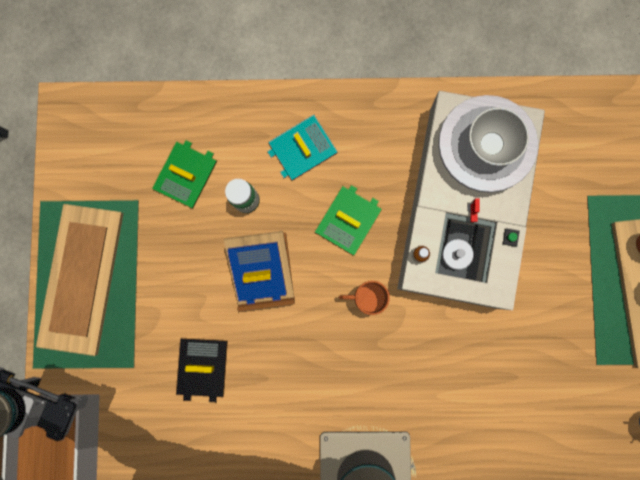

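View pics/side0.png

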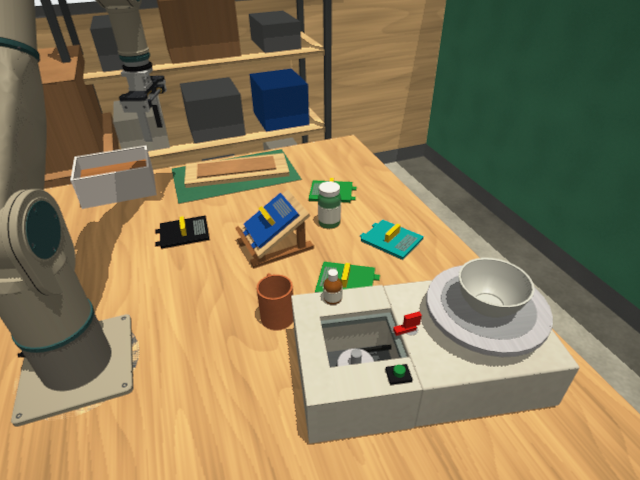

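View pics/wrist0.png

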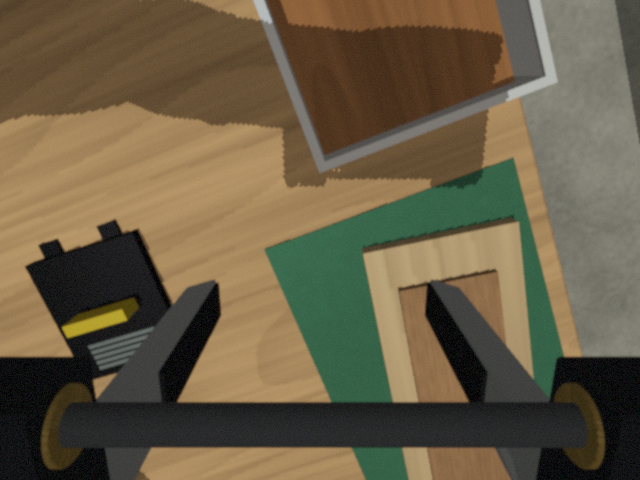

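The top view has world +x up and +y left. The blue cover is on its rest near (258,270), the red latch near (475,210) and the hatch near (465,250). I'll enlarge these next.

```bash
cat > h.py <<'E'
import numpy as np, cv2
from scipy.spatial.transform import Rotation as R
def rot(q): return R.from_quat([q[1],q[2],q[3],q[0]])
def K(p):
    f=240/np.tan(np.radians(p['vfov'])/2); return np.array([[f,0,p['cx']],[0,f,p['cy']],[0,0,1]])
def proj(p,X):
    X=np.atleast_2d(X); c=rot(p['rotation']).inv().apply(X-p['xyz']); u=c@K(p).T; return u[:,:2]/u[:,2:]
def ray(p,uv):
    d=np.linalg.inv(K(p))@[uv[0],uv[1],1]; return rot(p['rotation']).apply(d)
def onz(p,uv,z):
    d=ray(p,uv); return p['xyz']+d*(z-p['xyz'][2])/d[2]
def crop(img,x,y,w,h,s,name):
    c=cv2.resize(img[y:y+h,x:x+w],None,fx=s,fy=s,interpolation=cv2.INTER_CUBIC)
    for i in range(0,w,10):
        cv2.line(c,(i*s,0),(i*s,4 if i%50 else 12),(0,0,255),1)
        if i%20==0: cv2.putText(c,str(x+i),(i*s,22),0,.35,(0,0,255),1)
    for i in range(0,h,10):
        cv2.line(c,(0,i*s),(6,i*s),(0,0,255),1)
        if i%20==0: cv2.putText(c,str(y+i),(8,i*s+4),0,.35,(0,0,255),1)
    cv2.imwrite(name,c)
E
python3 - <<'E'
from h import *
t=cv2.imread('pics/top0.png'); s=cv2.imread('pics/side0.png')
crop(t,395,80,160,235,3 and 2,'pics/x.png')
crop(t,395,190,140,120,5,'pics/top_hatch.png')
crop(t,210,220,100,100,6,'pics/top_cover.png')
crop(s,280,250,160,120,5,'pics/side_hatch.png')
crop(s,230,180,100,90,6,'pics/side_cover.png')
E
```

```text
(no output)
```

View pics/top_hatch.png

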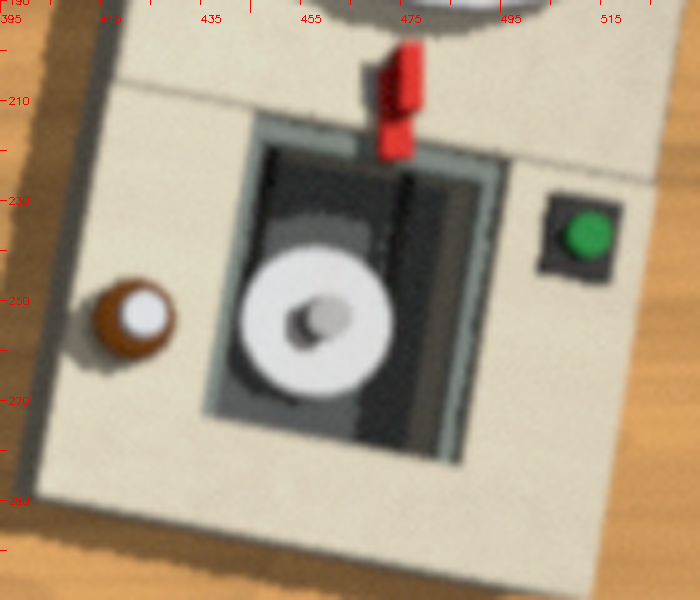

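View pics/top_cover.png

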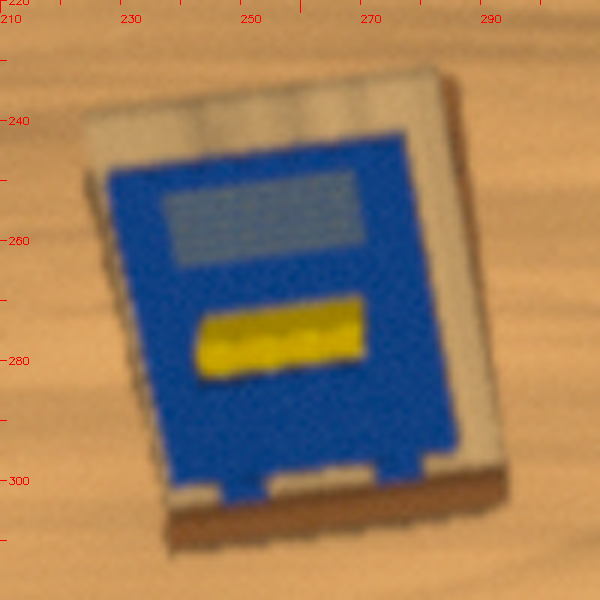

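View pics/side_hatch.png

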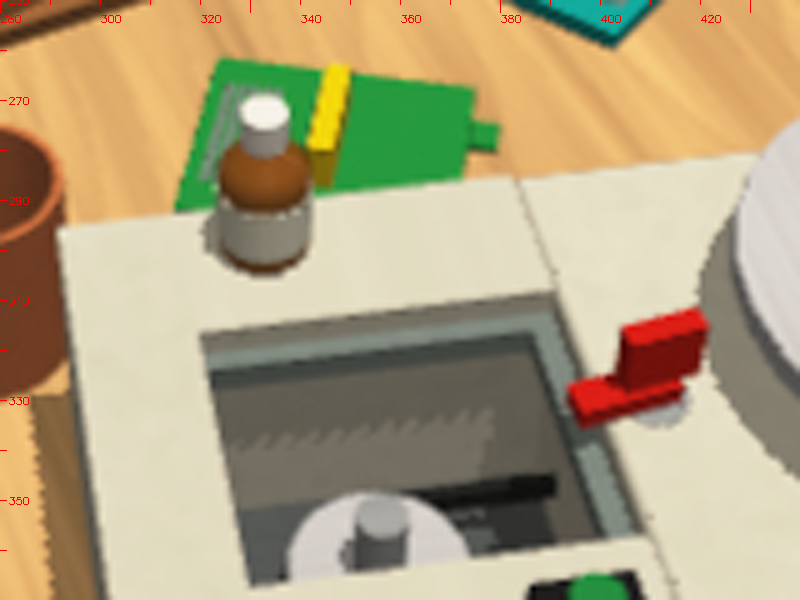

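View pics/side_cover.png

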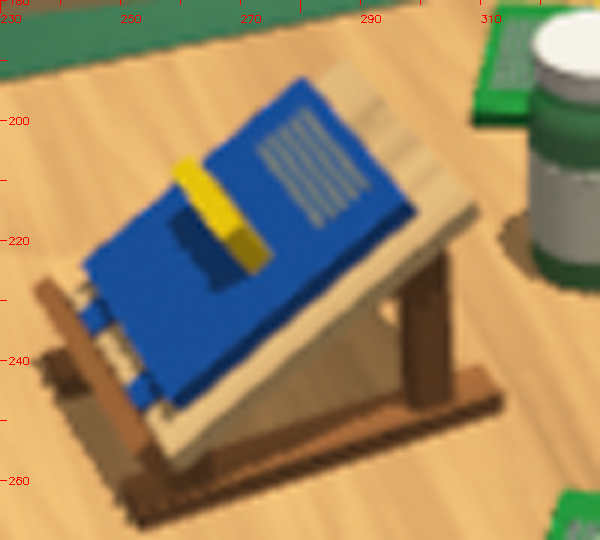

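```bash
cat > fit.py <<'E'
from h import *
from scipy.optimize import least_squares
from station import arm
P={n:arm.camera_params(n) for n in("top","side")}
hc=np.array([[67,57,0],[67,-57,0],[-69,-57,0],[-69,57,0]])/1e3
ht=[(445.8,212.4),(497,221.6),(487.2,282.8),(435.6,272.8)]
hs=[(391,308),(409.6,357.6),(330,367.4),(320,316.4)]
def W(v): return R.from_euler('z',v[2]),np.array([v[0],v[1],.12])
def res(v,cams):
    r,t=W(v); X=r.apply(hc)+t
    o=[]
    if 't' in cams:o.append((proj(P['top'],X)-ht).ravel())
    if 's' in cams:o.append((proj(P['side'],X)-hs).ravel())
    return np.concatenate(o)
for c in('t','s','ts'):
    s=least_squares(res,[.45,-.2,-.2],args=(c,)); print(c,s.x.round(4),s.fun.round(1))
w=s.x
r,t=W(w)
for n,uv in(('top',(474.2,221.4)),('side',(394.4,329))):
    X=onz(P[n],uv,.132); l=r.inv().apply(X-t)-[.087,0,0]; print(n,'latch tip rel',l.round(4),np.arctan2(-l[1],-l[0]))
# cover: points in grip frame
ct={(65,55,-25):(228,248.3),(65,-55,-25):(277.3,242.2),(-65,-55,-13):(286.3,294.2),(-65,55,-13):(238.7,301.3),
 (-79,30,-23):(250.8,303.5)}
ct={k:v for k,v in ct.items() if k[0]!=-79}
cs={(65,55,-13):(280.3,192.8),(65,-55,-13):(299.2,215.3),(-65,55,-13):(243.8,224.2),(-65,-55,-25):(259.7,248)}
def C(v): return R.from_euler('z',v[3])*R.from_euler('y',-v[4] if len(v)>4 else -np.pi/6),np.array(v[:3])
def resc(v,cams):
    r,t=C(v);o=[]
    for n,d in(('t',ct),('s',cs)):
        if n in cams:
            X=r.apply(np.array(list(d))/1e3)+t; o.append((proj(P['top' if n=='t' else 'side'],X)-list(d.values())).ravel())
    return np.concatenate(o)
for c in('t','s','ts'):
    s=least_squares(resc,[.36,.23,.1,.1],args=(c,)); print(c,s.x.round(4),s.fun.round(1))
s5=least_squares(resc,[.36,.23,.1,.1,.5],args=('ts',)); print(s5.x.round(4))
np.savez('poses.npz',w=w,c=s.x)
def box(a,b): 
    return np.array([[x,y,z] for x in(a[0],b[0]) for y in(a[1],b[1]) for z in(a[2],b[2])])/1e3
def draw(img,p,X,col,ox,oy,sc):
    q=((proj(p,X)-[ox,oy]+.5)*sc).astype(int)
    for i in range(8):
        for j in(1,2,4):
            if not i&j: cv2.line(img,tuple(map(int,q[i])),tuple(map(int,q[i|j])),col,1)
r,t=C(s.x)
for n,ox,oy in(('top',210,220),('side',230,180)):
    im=cv2.imread(f'pics/{n}0.png')[oy:oy+100,ox:ox+100]; im=cv2.resize(im,None,fx=6,fy=6,interpolation=cv2.INTER_CUBIC)
    for b in(((-65,-55,-25),(65,55,-13)),((-6,-30,-13),(6,30,13)),((-79,21,-25),(-65,39,-21)),((-79,-39,-25),(-65,-21,-21))):
        draw(im,P[n],r.apply(box(*b))+t,(255,255,255),ox,oy,6)
    cv2.imwrite(f'pics/ov_{n}.png',im)
E
python3 fit.py; python3 -c "
import cv2,numpy as np
cv2.imwrite('pics/ov.png',cv2.resize(np.hstack([cv2.imread('pics/ov_top.png'),cv2.imread('pics/ov_side.png')]),(800,400)))"
```

```text
t [ 0.5177 -0.2216 -0.1944] [-0.2 -0.5  0.4 -0.2  0.3  0.3 -0.5  0.5]
s [ 0.5188 -0.2205 -0.207 ] [ 0.3 -0.   0.3 -0.2 -0.3  0.2 -0.3 -0.1]
ts [ 0.5182 -0.2211 -0.2012] [-0.2 -0.9  0.4 -0.3 -0.2  0.1 -0.9 -0.  -0.   0.1  0.3 -0.1 -0.2  0.8
 -0.6  0.4]
top latch tip rel [-0.0318 -0.0052  0.012 ] 0.16087803255867825
side latch tip rel [-0.032 -0.003  0.012] 0.09342461723367128
t [0.4603 0.2384 0.0795 0.1262] [ 0.2  0.1 -0.3 -0.5 -0.2  0.5  0.2 -0.2]
s [0.4639 0.2463 0.0894 0.1002] [ 0.9  0.3 -1.5 -1.5  0.1 -0.2  0.6  1.4]
ts [0.4604 0.2358 0.0967 0.1169] [ 0.  -0.9  0.3 -1.1  0.   0.7 -0.3 -0.4  0.1  0.1 -1.5 -1.7 -0.9  0.3
  0.4  2. ]
[0.4609 0.2359 0.0968 0.1222 0.4977]
```

View pics/ov.png

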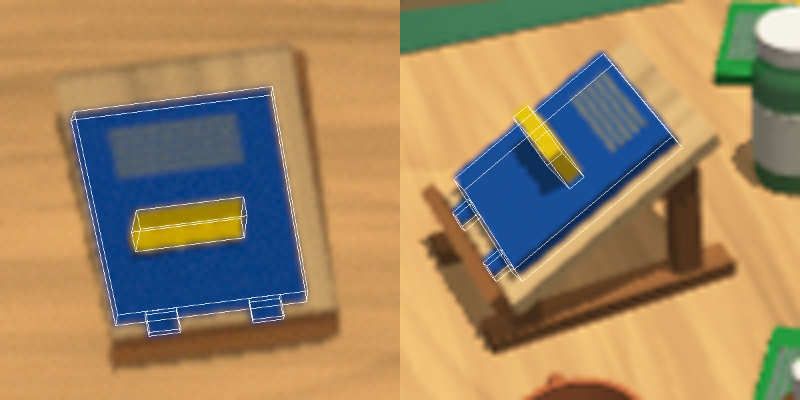

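Run:
```python
from h import *
from station import arm
d=np.load('poses.npz'); w=d['w']; P={n:arm.camera_params(n) for n in("top","side","wrist")}
r=R.from_euler('z',w[2]); t=np.array([w[0],w[1],0])
print('latch',r.apply([.087,0,.15])+t)
s=arm.observe(); T=rot(s['tool_rot']); p=P['wrist']
print('cam in tool', T.inv().apply(p['xyz']-s['eef_pos']), (T.inv()*rot(p['rotation'])).as_matrix().round(3))
im=cv2.imread('pics/top0.png'); crop(im,430,85,120,130,4,'pics/bowl.png')
# candidates
for uv,z in(((471,136),.2246),((527,136),.2246),((498,109),.2246)): print(r.inv().apply(onz(P['top'],uv,z)-t))
```

```text
latch [ 0.6034735  -0.23847157  0.15      ]
cam in tool [ 0.08030796 -0.00010773 -0.08275475] [[ 0.001 -0.961 -0.276]
 [ 1.     0.001  0.   ]
 [ 0.    -0.276  0.961]]
[0.20828776 0.04994289 0.2246    ]
[ 0.22938554 -0.06030353  0.2246    ]
[0.27367339 0.00586708 0.2246    ]
```

View pics/bowl.png

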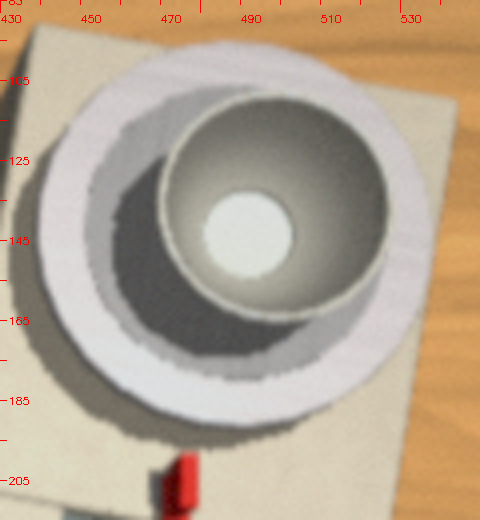

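Request:
jog_arm --increments '[[[0,19.5,-44.5,6,0,0,-0.15],[0,19.5,-44.5,6,0,0,-0.15],[0,19.5,-44.5,6,0,0,-0.15],[0,19.5,-44.5,6,0,0,-0.15],[0,19.5,-44.5,6,0,0,-0.15]]]' --newtons 40

```text
t: 0.65
eef_pos: [0.3298, 0.3828, 0.3328]
tool_rot: [-0.0, 0.532, 0.847, -0.0]
wrist_force: [1.1, 0.5, 0.7]
gripper_width: 0.0942
```

Request:
jog_arm --increments '[[[0,19.5,-44.5,6,0,0,-0.15],[0,19.5,-44.5,6,0,0,-0.15],[0,19.5,-44.5,6,0,0,-0.15],[0,19.5,-44.5,6,0,0,-0.15],[0,19.5,-44.5,6,0,0,-0.15]]]'

```text
t: 1.15
eef_pos: [0.4271, 0.1604, 0.363]
tool_rot: [-0.0, 0.805, 0.594, 0.0]
wrist_force: [1.5, 0.7, -0.7]
gripper_width: 0.094
```

Request:
jog_arm --increments '[[[0,19.5,-44.5,0,0,0,-0.15],[0,19.5,-44.5,0,0,0,-0.15],[0,19.5,-44.5,0,0,0,-0.15],[0,19.5,-44.5,0,0,0,-0.15],[0,19.5,-44.5,0,0,0,-0.15]]]'

```text
t: 1.65
eef_pos: [0.5248, -0.0619, 0.3627]
tool_rot: [-0.0, 0.966, 0.258, 0.0]
wrist_force: [0.9, -0.1, 0.1]
gripper_width: 0.0941
```

Request:
jog_arm --increments '[[[0,19.5,-44.5,0,0,0,-0.15],[0,19.5,-44.5,0,0,0,-0.15],[0,19.5,-44.5,0,0,0,-0.15],[0,19.5,-44.5,0,0,0,-0.15],[0,0,0,0,0,0,0]]]'

```text
t: 2.15
eef_pos: [0.602, -0.2453, 0.3616]
tool_rot: [0.003, 0.999, -0.042, -0.001]
wrist_force: [-1.3, 0.0, 0.4]
gripper_width: 0.094
```

Run:
```python
from h import *
from station import arm
s=arm.observe(); print(s['eef_pos'],s['tool_rot'],s['joints'].round(2))
cv2.imwrite('pics/w1.png',arm.capture('wrist')[:,:,::-1])
cv2.imwrite('pics/t1.png',arm.capture('top')[:,:,::-1])
s=arm.observe(); print(s['eef_pos'],s['tool_rot'])
```

```text
[ 0.60202975 -0.24531551  0.36161421] [ 3.27152252e-03  9.99129225e-01 -4.15887916e-02 -6.79242203e-04] [-0.11  0.7   0.84  1.46 -0.53  1.22 -0.85]
[ 0.60192259 -0.23925333  0.36167266] [ 2.73560331e-05  9.99307078e-01 -3.72094117e-02 -9.07243462e-04]
```

View pics/w1.png

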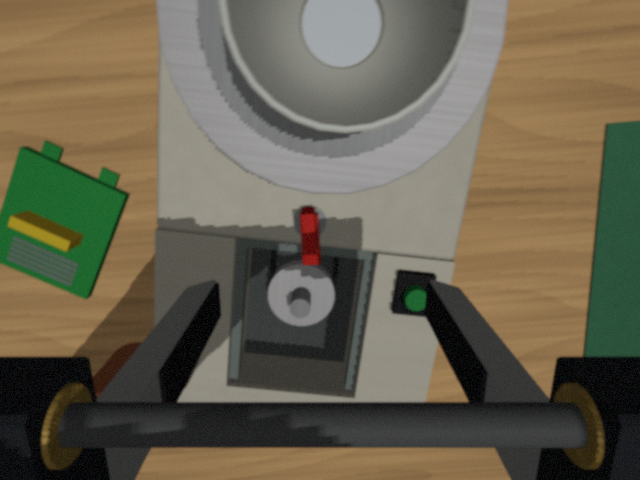

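The wrist view shows the whole hatch, with the latch at (310,240). The arm hadn't settled when I took it, so I'll retake it now.

Run:
```python
from h import *
from station import arm
import pickle
p=arm.camera_params('wrist'); s=arm.observe(); im=arm.capture('wrist')[:,:,::-1].copy(); cv2.imwrite('pics/w2.png',im)
p2=arm.camera_params('wrist'); print(p['xyz'],p2['xyz'],s['eef_pos'])
pickle.dump(p,open('w2.pkl','wb'))
crop(im,215,200,160,200,4 if 0 else 3,'pics/w2c.png'); crop(im,220,225,160,60,5,'pics/w2a.png');crop(im,220,360,160,60,5,'pics/w2b.png')
crop(im,290,195,45,80,7,'pics/w2l.png')
a=cv2.imread('pics/w2a.png');b=cv2.imread('pics/w2b.png');cv2.imwrite('pics/w2ab.png',np.vstack([a,b]))
```

```text
[ 0.68308706 -0.24555482  0.44428815] [ 0.6832559  -0.24387964  0.44460072] [ 0.60192259 -0.23925333  0.36167266]
```

View pics/w2ab.png

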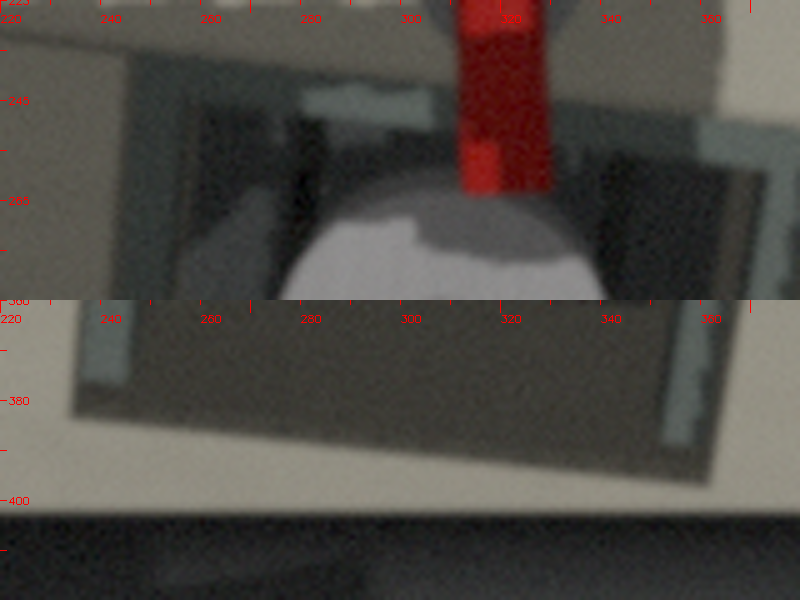

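View pics/w2l.png

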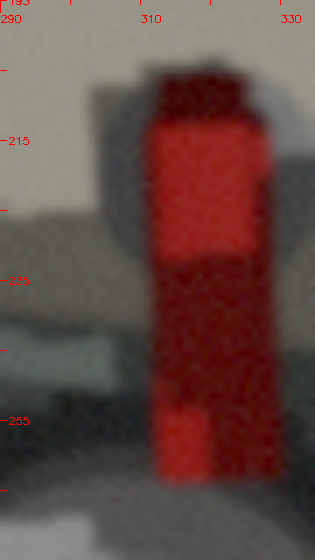

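```bash
cat > fit2.py <<'E'
from h import *
from scipy.optimize import least_squares
from station import arm
import pickle
P={n:arm.camera_params(n) for n in("top","side")}; P['w']=pickle.load(open('w2.pkl','rb'))
hc=np.array([[67,57,0],[67,-57,0],[-69,-57,0],[-69,57,0]])/1e3
O={'top':[(445.8,212.4),(497,221.6),(487.2,282.8),(435.6,272.8)],'side':[(391,308),(409.6,357.6),(330,367.4),(320,316.4)],
'w':[(245.6,235.4),(378.5,250),(361.6,397),(234.4,383.6)]}
def res(v,cs):
    X=R.from_euler('z',v[2]).apply(hc)+[v[0],v[1],.12]
    return np.concatenate([(proj(P[c],X)-O[c]).ravel() for c in cs])
for cs in(['w'],['top','side','w']):
    s=least_squares(res,[.51,-.22,-.2],args=(cs,)); print(s.x.round(4),s.fun.round(1))
E
python3 fit2.py
python3 - <<'E'
from h import *
im=cv2.imread('pics/w2.png'); crop(im,340,225,60,60,8,'pics/w2d.png')
E
```

```text
[ 0.5186 -0.2187 -0.1789] [-4.2  0.9  5.3  0.7  0.  -1.6 -1.1  0.2]
[ 0.5185 -0.2192 -0.1844] [-1.7 -0.7 -0.9 -0.9 -0.4 -0.3 -1.3  0.4 -1.  -0.9  0.2 -1.6  0.2  0.3
 -1.2  0.2 -3.1  0.6  6.4  1.1  0.1 -1.3 -0.9 -0.2]
```

View pics/w2d.png

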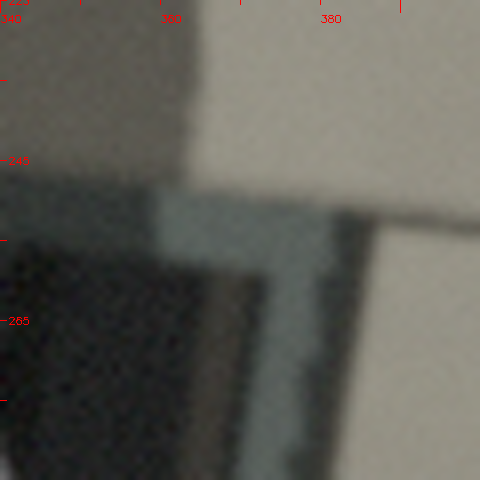

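```bash
sed -i 's/(378.5,250)/(387,252.5)/' fit2.py; python3 fit2.py
```

```text
[ 0.5179 -0.2204 -0.1974] [-0.3  0.4  0.3  0.2  0.4 -0.2 -0.4 -0.5]
[ 0.518  -0.2206 -0.1983] [-0.6 -0.8  0.1 -0.3 -0.3  0.2 -1.1  0.2 -0.3 -0.1  0.1 -0.4 -0.3  0.7
 -0.8  0.3 -0.   0.2  0.6  0.1  0.5 -0.3 -0.3 -0.7]
```

Run:
```python
from h import *
import pickle
from station import arm
p=pickle.load(open('w2.pkl','rb'));t=arm.camera_params('top')
r=R.from_euler('z',-.198)
for q,uv in((p,(321.4,263.4)),(t,(474.2,221.4))):
    l=r.inv().apply(onz(q,uv,.132)-[.518,-.2205,.12])-[.087,0,0]; print(l,np.arctan2(-l[1],-l[0]))
s=arm.observe();print(s['eef_pos'],rot(s['tool_rot']).as_matrix().round(3)[:,1], s['joints'].round(2))
```

```text
[-0.03134128 -0.00510995  0.012     ] 0.16162015882073885
[-0.03151361 -0.0058713   0.012     ] 0.1841979624749747
[ 0.60212137 -0.23764726  0.36193739] [-0.072 -0.997 -0.001] [-0.11  0.7   0.84  1.46 -0.54  1.22 -0.85]
```

Request:
jog_arm --increments '[[[130,1.2,0,-30,0,0,0.044],[130,0,0,-40,0,0,0],[130,0,0,-40,0,0,0],[130,0,0,-21,0,0,0],[130,0,0,0,0,0,0]]]'

```text
t: 2.8
eef_pos: [0.6024, -0.2345, 0.2287]
tool_rot: [-0.002, 1.0, -0.013, -0.003]
wrist_force: [-0.2, -0.2, 0.7]
gripper_width: 0.0575
```

Run:
```python
from h import *
from station import arm
s=arm.observe(); im=arm.capture('wrist')[:,:,::-1].copy(); cv2.imwrite('pics/w3.png',im)
print(s['eef_pos'],s['gripper_width'],s['wrist_force'],rot(s['tool_rot']).as_matrix().round(3)[:,1])
```

```text
[ 0.60235532 -0.23450865  0.2287198 ] 0.057532574427747236 [-0.22603414 -0.23326978  0.69263358] [-0.026 -1.    -0.004]
```

View pics/w3.png

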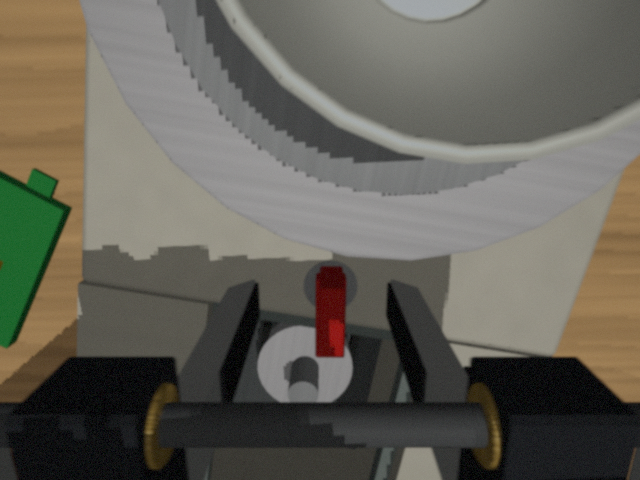

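Request:
jog_arm --increments '[[[130,0.8,0,2,0,0,0],[130,0,0,0,0,0,0]]]'

```text
t: 3.05
eef_pos: [0.6055, -0.2383, 0.236]
tool_rot: [0.001, 1.0, -0.014, 0.002]
wrist_force: [-0.1, -0.7, 1.0]
gripper_width: 0.0462
```

Request:
jog_arm --increments '[[[255,0,0,0,0,0,0],[255,0,0,0,0,0,0],[255,0,0,0,0,0,0],[255,0,0,0,0,0,0]]]' --newtons 25

```text
t: 3.45
eef_pos: [0.6044, -0.2383, 0.2338]
tool_rot: [-0.0, 1.0, -0.015, 0.0]
wrist_force: [-0.1, -0.1, 0.4]
gripper_width: 0.0178
```

Request:
jog_arm --increments '[[[255,0,0,0,0,0,0],[255,0,0,0,0,0,0]]]'

```text
t: 3.65
eef_pos: [0.6044, -0.2377, 0.2337]
tool_rot: [-0.001, 1.0, -0.014, -0.0]
wrist_force: [0.2, 1.8, 1.0]
gripper_width: 0.01
```

Request:
jog_arm --increments '[[[255,-0.5,0,0,0,0,0.14],[255,0,0,0,0,0,0.14],[255,0,0,0,0,0,0.14],[255,0,0,0,0,0,0.14],[255,0,0,0,0,0,0.14]]]'

```text
t: 4.15
eef_pos: [0.6041, -0.2372, 0.2337]
tool_rot: [-0.001, 0.943, 0.332, 0.0]
wrist_force: [0.5, 2.7, 1.0]
gripper_width: 0.0099
```

Request:
jog_arm --increments '[[[255,0,0,0,0,0,0.14],[255,0,0,0,0,0,0.14],[255,0,0,0,0,0,0.14],[255,0,0,0,0,0,0.14],[255,0,0,0,0,0,0.14]]]'

```text
t: 4.65
eef_pos: [0.6037, -0.2369, 0.2337]
tool_rot: [-0.001, 0.772, 0.635, 0.0]
wrist_force: [-0.9, 3.3, 1.9]
gripper_width: 0.0099
```

Request:
jog_arm --increments '[[[255,0,0,0,0,0,0],[255,0,0,0,0,0,0]]]'

```text
t: 4.85
eef_pos: [0.6037, -0.2369, 0.2337]
tool_rot: [-0.001, 0.775, 0.632, 0.001]
wrist_force: [-1.5, 5.1, 3.9]
gripper_width: 0.0097
```

Run:
```python
from h import *
from station import arm
s=arm.observe(); im=arm.capture('wrist')[:,:,::-1].copy(); cv2.imwrite('pics/w4.png',im)
cv2.imwrite('pics/s4.png',arm.capture('side')[:,:,::-1])
y=rot(s['tool_rot']).as_matrix()[:,1]
print(s['eef_pos'],s['gripper_width'],s['wrist_force'],s['wrist_torque'],y,'latch',np.arctan2(y[1],y[0])+.198+np.pi/2, s['joints'].round(2))
```

```text
[ 0.6036678  -0.23690171  0.2336733 ] 0.009672283396122196 [-1.48518379  5.08848542  3.90903236] [1.12095566 0.50349332 0.07541098] [ 0.97950433 -0.20141813 -0.00141331] latch 1.5659906160033061 [ 0.12  0.73  0.36  1.59 -0.31  0.88  0.4 ]
```

View pics/s4.png

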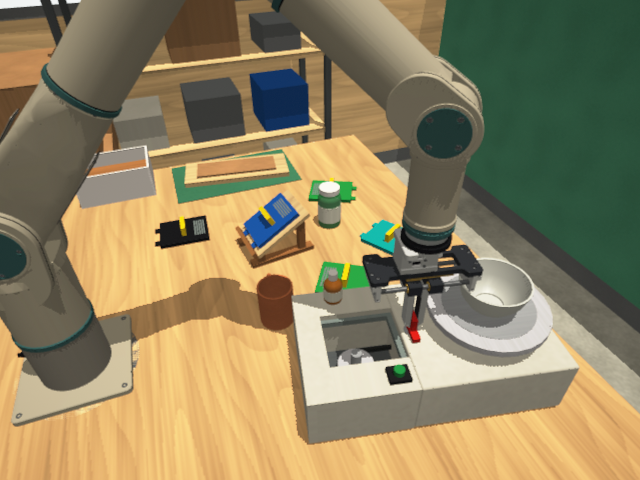

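Request:
jog_arm --increments '[[[200,0,0,0,0,0,0],[200,0,0,0,0,0,0],[200,0,0,35,0,0,0],[200,0,0,45,0,0,0],[100,-20,30,25,0,0,0.08]]]'

```text
t: 5.45
eef_pos: [0.5856, -0.2137, 0.3418]
tool_rot: [0.005, 0.75, 0.661, -0.0]
wrist_force: [-0.0, 0.5, 0.3]
gripper_width: 0.0254
```

Request:
jog_arm --increments '[[[0,-20,43,0,0,0,0.08],[0,-20,43,0,0,0,0.08],[0,-20,43,0,0,0,0.08],[0,-20,43,0,0.015,-0.13,0],[0,-20,43,0,0.015,-0.13,0]]]'

```text
t: 5.95
eef_pos: [0.4842, 0.0077, 0.3391]
tool_rot: [0.09, 0.658, 0.741, 0.1]
wrist_force: [1.3, 1.1, -0.4]
gripper_width: 0.0647
```

Request:
jog_arm --increments '[[[0,-20,43,-10,0.015,-0.13,0],[0,-20,43,-10,0.015,-0.13,0],[0,-20,43,-10,0,0,0],[0,-20,43,-10,0,0,0],[0,-27,46,-10,0,0,0]]]'

```text
t: 6.45
eef_pos: [0.4106, 0.1609, 0.2985]
tool_rot: [0.119, 0.651, 0.735, 0.147]
wrist_force: [0.1, 0.6, -0.3]
gripper_width: 0.0941
```

Request:
jog_arm --increments '[[[0,0,0,-25,0,0,0],[0,0,0,-22,0,0,0],[0,0,0,0,0,0,0],[0,0,0,0,0,0,0]]]'

```text
t: 6.85
eef_pos: [0.4106, 0.1619, 0.2713]
tool_rot: [0.114, 0.651, 0.737, 0.142]
wrist_force: [-0.4, -0.2, 1.1]
gripper_width: 0.094
```

Run:
```python
from h import *
from station import arm
import pickle
p=arm.camera_params('wrist');s=arm.observe(); im=arm.capture('wrist')[:,:,::-1].copy(); cv2.imwrite('pics/w5.png',im);pickle.dump(p,open('w5.pkl','wb'))
im=arm.capture('side')[:,:,::-1]; cv2.imwrite('pics/s5.png',im)
print(s['t'],s['eef_pos'],s['gripper_width'],s['wrist_force'],s['wrist_torque'],rot(s['tool_rot']).as_matrix().round(3), s['joints'].round(2))
```

```text
6.85 [0.41062125 0.16188361 0.27126598] 0.09397972648858635 [-0.36094337 -0.18434334  1.05720269] [-0.1236776   0.36312872  0.00629459] [[-0.126  0.927  0.353]
 [ 0.992  0.112  0.061]
 [ 0.018  0.358 -0.933]] [-1.1   0.4   0.8   2.37 -1.06  0.23  0.74]
```

View pics/w5.png

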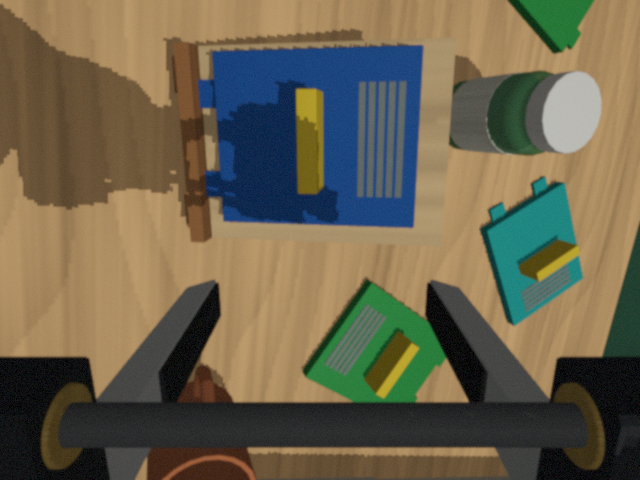

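View pics/s5.png

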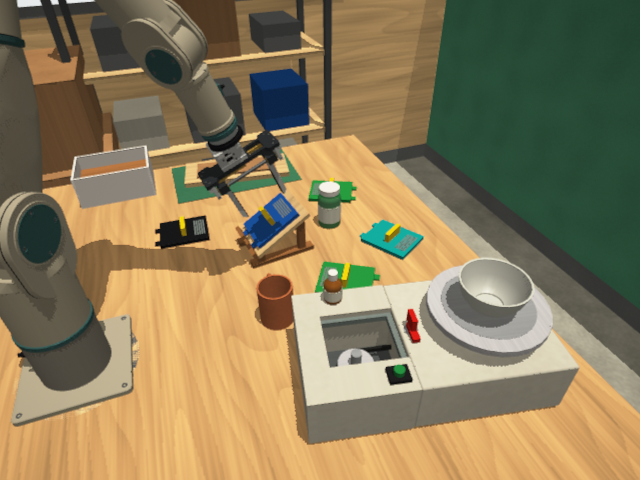

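The latch now points along the wheel's -y, clear of the opening. The tilt stopped short: joint 6 is at its limit (0.23) and joint 5 is close to its own. I'll identify the kinematics to find a feasible posture.

```bash
cat > kin.py <<'E'
from h import *
from scipy.optimize import least_squares
import itertools
def fk(q,L,sg,tz=0):
    # L: h,a,b,c + offsets e1 (elbow x)
    h,a,b,c,e1,e2,w=L
    T=R.identity();p=np.zeros(3)
    def tr(v):
        nonlocal p; p=p+T.apply(v)
    T=T*R.from_euler('z',sg[0]*q[0]); tr([0,0,h])
    T=T*R.from_euler('y',q[1]); 
    T=T*R.from_euler('z',sg[1]*q[2]); tr([e1,0,a])
    T=T*R.from_euler('y',q[3]); tr([e2,0,0])
    T=T*R.from_euler('z',sg[2]*q[4]); tr([0,0,b])
    T=T*R.from_euler('y',q[5]); tr([w,0,0])
    T=T*R.from_euler('z',sg[3]*q[6]+tz); tr([0,0,c])
    return p,T
E
cat > fitk.py <<'E'
from kin import *
from station import arm
s=arm.observe()
D=[([-1.27180738,0.62935159,0.03845115,1.51835032,-0.02698751,0.99627712,-0.02001963],[.23169758,.60679379,.30175624],[-1.49533815e-04,1.81394537e-01,9.83409960e-01,-9.21995044e-04]),
([-0.11,.7,.84,1.46,-.53,1.22,-.85],[.60203,-.245316,.361614],[3.27152252e-03,9.99129225e-01,-4.15887916e-02,-6.79242203e-04]),
(s['joints'],s['eef_pos'],s['tool_rot'])]
best=[]
for sg in itertools.product([1,-1],repeat=4):
    def f(v):
        o=[]
        for q,p,Q in D:
            pp,T=fk(q,v[:7],sg,v[7]); o+= list(pp-p)+list(.3*(rot(Q).inv()*T).as_rotvec())
        return np.array(o)
    for tz in(0,1.57,3.14,-1.57):
        r=least_squares(f,[.3,.4,.4,.2,0,0,0,tz]); best.append((r.cost,sg,r.x.round(4),np.abs(r.fun).max()))
best.sort(key=lambda x:x[0])
for b in best[:3]:print(b)
print(s['joints'])
E
python3 fitk.py
```

```text
(np.float64(0.0003617578658649169), (-1, -1, -1, -1), array([ 0.4686,  0.543 ,  0.416 ,  0.3567, -0.0062,  0.0313, -0.0041,
        1.5737]), np.float64(0.02514387095040113))
(np.float64(0.00036175786586491805), (-1, -1, -1, -1), array([ 0.4686,  0.543 ,  0.416 ,  0.3567, -0.0062,  0.0313, -0.0041,
        1.5737]), np.float64(0.025143870931232076))
(np.float64(0.00036175786586491843), (-1, -1, -1, -1), array([ 0.4686,  0.543 ,  0.416 ,  0.3567, -0.0062,  0.0313, -0.0041,
        1.5737]), np.float64(0.02514387101148266))
[-1.10333444  0.39674651  0.80115201  2.37203186 -1.05984959  0.23319417
  0.7389835 ]
```

```bash
cat > kin.py <<'E'
from h import *
from scipy.optimize import least_squares
def fk(q,v):
    T=R.identity();p=np.zeros(3)
    offs=[[0,0,v[0]],[0,v[1],v[2]],[v[3],v[4],v[5]],[v[6],v[7],0],[v[8],v[9],v[10]],[v[11],v[12],0]]
    ax='zyzyzyz'
    for i in range(7):
        T=T*R.from_euler(ax[i],(-1 if ax[i]=='z' else 1)*q[i]+(v[14] if i==6 else 0))
        p=p+T.apply(offs[i] if i<6 else [0,0,v[13]])
    return p,T
E
cat > fitk.py <<'E'
from kin import *
from station import arm
import json,os
s=arm.observe()
D=json.load(open('D.json')) if os.path.exists('D.json') else [([-1.27180738,0.62935159,0.03845115,1.51835032,-0.02698751,0.99627712,-0.02001963],[.23169758,.60679379,.30175624],[-1.49533815e-04,1.81394537e-01,9.83409960e-01,-9.21995044e-04],1),
([-0.11,.7,.84,1.46,-.53,1.22,-.85],[.60203,-.245316,.361614],[3.27152252e-03,9.99129225e-01,-4.15887916e-02,-6.79242203e-04],.2),
([ 0.12,0.73,0.36,1.59,-0.31,0.88,0.4],[ 0.6036678,-0.23690171,0.2336733 ],[-.001,.775,.632,.001],.2)]
k=(list(s['joints']),list(s['eef_pos']),list(s['tool_rot']),1)
if all(np.abs(np.array(d[0])-k[0]).max()>.05 for d in D): D.append(k)
json.dump(D,open('D.json','w'))
prior=np.array([.3,0,0,0,0,.45,0,0,0,0,.42,0,0,.3,1.5708])
def f(v,lam=.02):
    o=[]
    for q,p,Q,w in D:
        pp,T=fk(q,v); o+= list(w*(pp-p))+list(w*.3*(rot(Q).inv()*T).as_rotvec())
    return np.concatenate([o,lam*(v-prior)*np.array([.1,1,0.1,1,1,.1,1,1,1,1,.1,1,1,.1,1])])
r=least_squares(f,prior)
np.save('kin.npy',r.x); print(r.x.round(4)); print((r.fun[:6*len(D)].reshape(-1,6)*1e3).round(1))
E
python3 fitk.py
```

```text
[ 3.5480e-01 -1.3100e-02  5.3900e-02 -2.1000e-03 -6.7000e-03  5.0390e-01
  3.5000e-03 -6.7000e-03  3.6000e-03 -7.0000e-04  3.8830e-01 -1.2000e-03
 -7.0000e-04  2.8780e-01  1.5711e+00]
[[ 0.  -0.  -0.   0.   0.   0.1]
 [-0.1 -0.1 -0.   0.1 -0.1 -0.5]
 [ 0.1  0.1  0.   0.1 -0.1 -0.4]
 [-0.   0.  -0.   0.   0.   0.1]]
```

```bash
cat > reach.py <<'E'
from kin import *
v=np.load('kin.npy')
lo=np.array([-3.06,-.37,-1.25,.18,-1.1,.23,-2.94]);hi=np.array([3.06,2.12,1.32,2.47,4.24,1.98,2.94])
M=np.array([[0,1,0],[1,0,0],[0,0,-1.]]).T
def tool(grip,yaw,tilt,back=0,flip=False):
    C=R.from_euler('z',yaw)*R.from_euler('y',-tilt)
    T=C*R.from_matrix(M)
    if flip:T=T*R.from_euler('z',np.pi)
    return np.array(grip)+C.apply([0,0,.078+back]),T
def ik(p,T,q0):
    def f(q):
        pp,TT=fk(q,v); return np.concatenate([(pp-p)*10,(T.inv()*TT).as_rotvec(),.002*(q-q0)])
    r=least_squares(f,np.clip(q0,lo+1e-3,hi-1e-3),bounds=(lo,hi)); return r.x,np.linalg.norm(r.fun[:6])
def best(p,T,n=60,seed=0):
    g=np.random.default_rng(seed);res=[]
    for _ in range(n):
        q,e=ik(p,T,g.uniform(lo,hi)*[.5,.5,.5,1,.4,1,.8]); 
        res.append((e,-min(((q-lo)/(hi-lo)).min(),((hi-q)/(hi-lo)).min()),q.round(2)))
    ok=[r for r in res if r[0]<.01]; ok.sort(key=lambda r:r[1]); return ok[:4],min(r[0] for r in res)
if __name__=='__main__':
    for tl in(.5236,.35):
        for fl in(0,1):
            for bk in(0,.08):
                print(tl,fl,bk,best(*tool([.4604,.2358,.0967],.117,tl,bk,fl),n=25))
E
python3 reach.py
```

```text
0.5236 0 0 ([(np.float64(1.5972499542172526e-05), np.float64(-0.018869809642044415), array([ 0.01,  0.98, -1.2 ,  2.43,  1.86,  1.24, -2.36])), (np.float64(2.008301303267313e-05), np.float64(-0.01864451833649757), array([-0.02,  0.94, -1.15,  2.43,  1.87,  1.18, -2.38])), (np.float64(4.149137397909511e-05), np.float64(-0.018184136776691024), array([-0.05,  0.89, -1.06,  2.43,  1.89,  1.1 , -2.41])), (np.float64(4.275135269715819e-05), np.float64(-0.017897284215608645), array([-0.08,  0.87, -1.02,  2.43,  1.91,  1.06, -2.43]))], np.float64(1.44365728271255e-05))
0.5236 0 0.08 ([(np.float64(3.403195949943128e-05), np.float64(-0.003912881662002789), array([-0.02,  0.7 , -1.2 ,  2.46,  1.67,  1.03, -2.34])), (np.float64(4.5642769036669437e-05), np.float64(-0.003863654458063405), array([-0.02,  0.69, -1.19,  2.46,  1.67,  1.02, -2.34])), (np.float64(2.0506017004511748e-05), np.float64(-0.0038596923710092317), array([-0.02,  0.69, -1.19,  2.46,  1.67,  1.03, -2.34])), (np.float64(1.853000166410775e-05), np.float64(-0.0037954283833477502), array([-0.03,  0.69, -1.18,  2.46,  1.68,  1.01, -2
[... 2759 characters left out ...]
5), np.float64(-0.07773882293415244), array([-0.18,  0.68, -0.69,  2.29,  1.65,  0.6 ,  1.02]))], np.float64(6.4267837286912105e-06))
0.35 1 0.08 ([(np.float64(4.139382713219093e-06), np.float64(-0.07890434556082292), array([-0.12,  0.49, -0.78,  2.29,  1.29,  0.58,  1.31])), (np.float64(1.95813575370085e-05), np.float64(-0.07842935961097768), array([-0.17,  0.48, -0.71,  2.29,  1.28,  0.54,  1.33])), (np.float64(1.1930201544440118e-05), np.float64(-0.07700772785453566), array([-0.29,  0.44, -0.53,  2.29,  1.23,  0.45,  1.38])), (np.float64(1.0487244699508956e-05), np.float64(-0.07648228203084621), array([-0.34,  0.43, -0.47,  2.29,  1.2 ,  0.42,  1.4 ]))], np.float64(3.950566518658806e-06))
```

```bash
cat > sim.py <<'E'
from kin import *
from reach import lo,hi,v
import copy
def jac(q):
    p,T=fk(q,v);J=np.zeros((6,7))
    for i in range(7):
        d=q.copy();d[i]+=1e-5;pp,TT=fk(d,v);J[:3,i]=(pp-p)/1e-5;J[3:,i]=(TT*T.inv()).as_rotvec()/1e-5
    return J
def step(q,p,T,lam=1e-3,n=10):
    for _ in range(n):
        pp,TT=fk(q,v); e=np.concatenate([p-pp,(T*TT.inv()).as_rotvec()])
        J=jac(q); q=np.clip(q+J.T@np.linalg.solve(J@J.T+lam**2*np.eye(6),e),lo,hi)
    return q
def run(q,p,T,rows,verb=False):
    for r in rows:
        p=p+np.array(r[:3])/1e3; T=R.from_rotvec(r[3:])*T
        q=step(q,p,T)
        if verb: print(q.round(2))
    pp,TT=fk(q,v)
    return q,p,T,(np.linalg.norm(pp-p)*1e3,(T*TT.inv()).magnitude())
if __name__=='__main__':
    q=np.array([-1.2718,.62935,.03845,1.51835,-.02699,.99628,-.02])
    p,T=fk(q,v)
    rows=[[19.5,-44.5,6,0,0,-.15]]*10+[[19.5,-44.5,0,0,0,-.15]]*9
    q,p,T,e=run(q,p,T,rows); print('w1',q.round(2),e)
    q,p,T,e=run(q,p,T,[[1.2,0,-30,0,0,.044],[0,0,-40,0,0,0],[0,0,-40,0,0,0],[0,0,-21,0,0,0],[.8,0,2,0,0,0]]+[[0,0,0,0,0,.14]]*10); print('w4',q.round(2),e)
    q,p,T,e=run(q,p,T,[[0,0,35,0,0,0],[0,0,45,0,0,0],[-20,30,25,0,0,.08]]+[[-20,43,0,0,0,.08]]*3+[[-20,43,0,.015,-.13,0]]*2+[[-20,43,-10,.015,-.13,0]]*2+[[-20,43,-10,0,0,0]]*2+[[-27,46,-10,0,0,0],[0,0,-25,0,0,0],[0,0,-22,0,0,0]],True); print(e)
E
python3 sim.py
```

```text
w1 [-0.12  0.7   0.84  1.47 -0.54  1.22 -0.85] (np.float64(7.850462293418876e-14), 3.125884679206089e-16)
w4 [ 0.12  0.73  0.37  1.59 -0.32  0.88  0.4 ] (np.float64(2.7894008272968644e-13), 2.6420094693904773e-16)
[ 0.11  0.69  0.38  1.56 -0.3   0.95  0.39]
[ 0.1   0.65  0.4   1.51 -0.28  1.04  0.37]
[ 0.06  0.58  0.39  1.57 -0.24  1.05  0.4 ]
[-0.    0.52  0.38  1.66 -0.22  1.    0.41]
[-0.07  0.48  0.36  1.74 -0.2   0.96  0.41]
[-0.14  0.43  0.34  1.81 -0.17  0.93  0.4 ]
[-0.21  0.34  0.32  1.96 -0.2   0.74  0.34]
[-0.31  0.26  0.31  2.11 -0.2   0.53  0.26]
[-0.44  0.22  0.31  2.25 -0.19  0.29  0.15]
[-0.72  0.21  0.46  2.39 -0.08  0.23 -0.09]
[-1.03  0.25  0.66  2.42  0.04  0.23 -0.34]
[-1.26  0.3   0.78  2.43  0.1   0.23 -0.53]
[-1.47  0.37  0.87  2.44  0.12  0.23 -0.7 ]
[-1.41  0.42  0.8   2.46  0.15  0.23 -0.75]
[-1.38  0.47  0.77  2.47  0.23  0.23 -0.85]
(np.float64(94.15196571992243), 0.3454224687429092)
```

```bash
cat > plan.py <<'E'
from sim import *
from reach import tool
from station import arm
def rows_to(p,T,p2,T2,n):
    d=(p2-p)*1e3/n; w=(T2*T.inv()).as_rotvec()/n
    return [list(d)+list(w)]*n
if __name__=='__main__':
    s=arm.observe(); q=np.array(s['joints']); p,T=fk(q,v); print(p-s['eef_pos'])
    C,Y=[.4604,.2358,.0967],.117
    down=tool(C,Y,0)[1]
    for mid in([.5,.2,.36],[.5,.1,.36],[.55,.2,.36],[.5,.25,.36]):
        q1,p1,T1,e=run(q,p,T,rows_to(p,T,np.array(mid),down,5)); print('mid',q1.round(2),np.round(e,3))
        q2,p2,T2,e=run(q1,p1,T1,[[0,0,0,0,0,.1496]]*21); print('rot',q2.round(2),np.round(e,3))
        for bk in(.06,):
            pg,Tg=tool(C,Y,.35,bk,True); q3,p3,T3,e=run(q2,p2,T2,rows_to(p2,T2,pg,Tg,6)); print(' pre',q3.round(2),np.round(e,3))
        for tl in(.35,.5236):
            pg,Tg=tool(C,Y,tl,0,True); q3,p3,T3,e=run(q3,p3,T3,rows_to(p3,T3,pg,Tg,6)); print(' grasp',tl,q3.round(2),np.round(e,3))
E
python3 plan.py
```

```text
[-5.09006174e-07  1.43417644e-06 -2.99438380e-06]
mid [-1.11  0.63  1.12  1.77 -0.62  1.15  0.33] [0. 0.]
rot [-0.6   0.41  0.24  1.76 -0.11  0.99  2.94] [0.    0.003]
 pre [-0.96  0.47  0.39  2.31 -0.    0.23  2.62] [41.352  0.144]
 grasp 0.35 [-0.88  0.59  0.32  2.3   0.09  0.23  2.53] [77.054  0.268]
 grasp 0.5236 [-0.82  0.65  0.12  2.45  2.61  0.45 -0.08] [0. 0.]
mid [-0.96  0.58  1.12  1.84 -0.58  1.1   0.5 ] [0. 0.]
rot [-0.23  0.36 -0.03  1.82  0.01  0.96  2.94] [0.013 0.053]
 pre [-0.91  0.46  0.32  2.31  0.39  0.23  2.23] [39.375  0.137]
 grasp 0.35 [-0.6   0.59 -0.08  2.31  1.84  0.23  0.79] [0.563 0.002]
 grasp 0.5236 [-0.48  0.66 -0.36  2.44  2.18  0.64  0.37] [0. 0.]
mid [-1.01  0.69  1.08  1.65 -0.64  1.2   0.34] [0. 0.]
rot [-0.51  0.48  0.17  1.63 -0.09  1.04  2.94] [0.001 0.009]
 pre [-0.95  0.47  0.38  2.31  0.07  0.23  2.55] [41.262  0.143]
 grasp 0.35 [-0.9   0.6   0.34  2.3   0.44  0.23  2.17] [78.352  0.272]
 grasp 0.5236 [-0.66  0.64 -0.11  2.45  2.37  0.53  0.17] [0. 0.]
mid [-1.17  0.66  1.12  1.72 -0.64  1.18  0.25] [0. 0.]
rot [-0.68  0.44  0.25  1.71 -0.13  1.01  2.87] [0. 0.]
 pre [-0.96  0.47  0.39  2.31 -0.01  0.23  2.63] [41.356  0.144]
 grasp 0.35 [-0.88  0.59  0.31  2.3   0.05  0.23  2.57] [76.975  0.267]
 grasp 0.5236 [-0.81  0.65  0.11  2.45  2.6   0.45 -0.08] [0. 0.]
```

```bash
cat > back.py <<'E'
from plan import *
C,Y=[.4604,.2358,.0967],.117
for g in([-.07,.88,-1.03,2.43,1.9,1.07,.72],[-.48,.66,-.36,2.44,2.18,.64,.37],[-.66,.64,-.11,2.45,2.37,.53,.17]):
    pg,Tg=tool(C,Y,.5236,0,True); q=step(np.array(g),pg,Tg); print(q.round(2))
    p2,T2=tool(C,Y,.35,.02,True); q,p,T,e=run(q,pg,Tg,rows_to(pg,Tg,p2,T2,3)); print(' tilt.35',q.round(2),np.round(e,3))
    T0=tool(C,Y,0,0,True)[1]
    for mid in([.5,.2,.36],[.6,.0,.4]):
        qq,pp,TT,e=run(q,p,T,rows_to(p,T,np.array(mid),T0,8)); print(' down',mid,qq.round(2),np.round(e,3))
    # to hatch insertion
    for tl in(.5236,.26,0):
        ph,Th=tool([.518,-.2205,.175],-.198,tl,0,True); qq,pp,TT,e=run(qq,pp,TT,rows_to(pp,TT,ph,Th,8)); print('  hatch',tl,qq.round(2),np.round(e,3))
E
python3 back.py
```

```text
[-0.07  0.87 -1.03  2.43  1.9   1.08  0.72]
 tilt.35 [ 0.03  0.77 -1.05  2.29  1.56  0.85  1.1 ] [0. 0.]
 down [0.5, 0.2, 0.36] [ 0.31  0.68 -1.25  1.73  0.69  1.24  2.15] [0.073 0.   ]
 down [0.6, 0.0, 0.4] [ 0.62  0.73 -1.24  1.51  0.7   1.4   2.59] [0. 0.]
  hatch 0.5236 [ 1.06  0.61 -0.91  2.29  1.87  0.4   1.53] [0. 0.]
  hatch 0.26 [ 1.01  0.64 -0.93  2.05  0.95  0.61  2.42] [0. 0.]
  hatch 0 [ 0.94  0.75 -0.97  1.8   0.74  1.    2.61] [0. 0.]
[-0.48  0.66 -0.36  2.44  2.18  0.64  0.37]
 tilt.35 [-0.62  0.55 -0.07  2.31  1.64  0.23  0.98] [4.443 0.015]
 down [0.5, 0.2, 0.36] [ 0.01  0.47 -0.66  1.74  0.33  1.04  2.5 ] [0. 0.]
 down [0.6, 0.0, 0.4] [ 0.37  0.54 -0.68  1.52  0.35  1.21  2.89] [0. 0.]
  hatch 0.5236 [ 0.81  0.5  -0.52  2.3   2.32  0.23  1.06] [11.452  0.04 ]
  hatch 0.26 [ 0.95  0.6  -0.84  2.05  0.87  0.56  2.48] [0. 0.]
  hatch 0 [ 0.9   0.72 -0.9   1.8   0.68  0.96  2.66] [0. 0.]
[-0.66  0.64 -0.11  2.45  2.37  0.53  0.17]
 tilt.35 [-0.81  0.55  0.2   2.32  1.88  0.23  0.74] [44.621  0.155]
 down [0.5, 0.2, 0.36] [-0.08  0.44 -0.52  1.74  0.25  1.02  2.58] [0. 0.]
 down [0.6, 0.0, 0.4] [ 0.31  0.51 -0.58  1.52  0.29  1.19  2.94] [0.    0.005]
  hatch 0.5236 [ 0.79  0.45 -0.48  2.31  2.31  0.23  1.05] [32.307  0.093]
  hatch 0.26 [ 0.95  0.6  -0.83  2.05  0.87  0.55  2.49] [0. 0.]
  hatch 0 [ 0.9   0.72 -0.89  1.8   0.68  0.96  2.66] [0. 0.]
```

```bash
nproc
cat > fast.py <<'E'
import numpy as np
from scipy.spatial.transform import Rotation as R
from reach import lo,hi,tool
v=np.load('kin.npy')
offs=[[0,0,v[0]],[0,v[1],v[2]],[v[3],v[4],v[5]],[v[6],v[7],0],[v[8],v[9],v[10]],[v[11],v[12],0],[0,0,v[13]]]
offs=[np.array(o) for o in offs]
def fkj(q):
    T=np.eye(3);p=np.zeros(3);ax=[];po=[]
    for i in range(7):
        if i%2==0:
            a=-q[i]+(v[14] if i==6 else 0);c,s=np.cos(a),np.sin(a); ax.append(-T[:,2]);po.append(p)
            T=T@np.array([[c,-s,0],[s,c,0],[0,0,1]])
        else:
            c,s=np.cos(q[i]),np.sin(q[i]); ax.append(T[:,1]);po.append(p)
            T=T@np.array([[c,0,s],[0,1,0],[-s,0,c]])
        p=p+T@offs[i]
    J=np.array([np.concatenate([np.cross(a,p-o),a]) for a,o in zip(ax,po)]).T
    return p,T,J
def rv(M): return R.from_matrix(M).as_rotvec()
def step(q,p,T,n=4):
    for _ in range(n):
        pp,TT,J=fkj(q); e=np.concatenate([p-pp,rv(T@TT.T)])
        if np.abs(e).max()<1e-7:break
        q=np.clip(q+J.T@np.linalg.solve(J@J.T+1e-6*np.eye(6),e),lo,hi)
    pp,TT,J=fkj(q)
    return q,np.linalg.norm(p-pp)+np.linalg.norm(T@TT.T-np.eye(3))
def nrows(p,T,p2,T2):
    return int(max(np.ceil(np.linalg.norm(p2-p)/.045),np.ceil(np.linalg.norm(rv(T2@T.T))/.14),1))
def go(q,p,T,p2,T2,n=None,w=None,lim=.03):
    """returns q, ok, rows"""
    n=n or nrows(p,T,p2,T2); w=rv(T2@T.T) if w is None else w; ok=True; tr=[]
    for k in range(1,n+1):
        q0=q;q,e=step(q,p+(p2-p)*k/n,R.from_rotvec(w*k/n).as_matrix()@T)
        m=min((q-lo).min(),(hi-q).min()); tr.append(q)
        if e>1e-3 or m<lim or np.abs(q-q0).max()>.18: ok=False
        if e>.02: return q,False,n
    return q,ok,n
E
cat > search.py <<'E'
from fast import *
from station import arm
import sys
s=arm.observe(); q0=np.array(s['joints']);p0,T0,_=fkj(q0)
C,Y=[.4604,.2358,.0967],.117
D=tool(C,Y,0)[1].as_matrix()
m=np.array([.5,.2,.36])
q1,ok,n1=go(q0,p0,T0,m,D,lim=-1); print(q1.round(2))
g=np.random.default_rng(int(sys.argv[1])); out=[]
import time;t=time.time()
while time.time()-t<150:
    q,p,T=q1,m,D; ok=True;N=0;wp=[]
    for k in range(g.integers(1,4)):
        tilt=R.from_rotvec(np.append(g.uniform(-.7,.7,2),0)); yaw=g.uniform(-1.5,2.8)
        p2=np.array([g.uniform(.4,.65),g.uniform(-.1,.4),g.uniform(.33,.5)]);T2=(tilt*R.from_euler('z',yaw)).as_matrix()@D
        w=None
        q,ok,n=go(q,p,T,p2,T2);N+=n;wp.append((p2,tilt.as_rotvec(),yaw));p,T=p2,T2
        if not ok:break
    if not ok: continue
    # back to down at yaw 0 
    for fl in(0,1):
        T2=R.from_euler('z',np.pi*fl).as_matrix()@D
        qe,ok,n=go(q,p,T,m,T2)
        if ok: out.append((qe[2],N+n,fl,qe.round(2),[(a.round(2),b.round(2),round(c,2)) for a,b,c in wp]))
out.sort(key=lambda o:o[0])
print(len(out))
for o in out[:4]:print(o)
E
python3 search.py 1 & python3 search.py 2 & wait
```

```text
4
[-1.1   0.62  1.11  1.77 -0.61  1.14  0.31]
562
(np.float64(-0.21607642640480457), 64, 1, array([-0.28,  0.41, -0.22,  1.75,  0.1 ,  0.99,  2.72]), [(array([0.51, 0.38, 0.46]), array([0.32, 0.49, 0.  ]), 2.02), (array([0.57, 0.24, 0.49]), array([-0.17, -0.1 ,  0.  ]), -0.59), (array([0.59, 0.23, 0.39]), array([ 0.26, -0.5 ,  0.  ]), 2.57)])
(np.float64(-0.09368433312182946), 53, 1, array([-0.37,  0.4 , -0.09,  1.75,  0.04,  0.99,  2.78]), [(array([0.52, 0.03, 0.49]), array([-0.67, -0.45,  0.  ]), 2.15), (array([ 0.56, -0.01,  0.34]), array([-0.36, -0.32,  0.  ]), 0.13)])
(np.float64(-0.02217324882070212), 36, 1, array([-0.42,  0.4 , -0.02,  1.75,  0.01,  0.99,  2.82]), [(array([0.44, 0.1 , 0.36]), array([ 0.38, -0.13,  0.  ]), -0.64), (array([0.49, 0.05, 0.38]), array([0.51, 0.37, 0.  ]), 0.0), (array([ 0.56, -0.08,  0.35]), array([-0.12,  0.42,  0.  ]), 2.41)])
(np.float64(-0.021990968855541422), 49, 1, array([-0.42,  0.4 , -0.02,  1.75,  0.01,  0.99,  2.82]), [(array([ 0.58, -0.01,  0.39]), array([ 0.28, -0.01,  0.  ]), -0.8), (array([ 0.48, -0.07,  0.39]), array([-0.67,  0.19,  
[... 420 characters left out ...]
1, -0.1 ,  1.75,  0.05,  0.99,  2.78]), [(array([0.6 , 0.01, 0.34]), array([-0.44, -0.47,  0.  ]), 0.3)])
(np.float64(-0.056062776442426326), 47, 1, array([-0.39,  0.4 , -0.06,  1.75,  0.03,  0.99,  2.8 ]), [(array([0.4 , 0.37, 0.37]), array([-0.24,  0.03,  0.  ]), 0.45), (array([ 0.63, -0.09,  0.35]), array([-0.25, -0.52,  0.  ]), -0.61), (array([ 0.42, -0.02,  0.37]), array([0.1 , 0.65, 0.  ]), 0.97)])
(np.float64(0.02772013038420744), 47, 1, array([-0.45,  0.4 ,  0.03,  1.75, -0.01,  0.98,  2.84]), [(array([0.5 , 0.23, 0.34]), array([0.36, 0.11, 0.  ]), 0.83), (array([0.43, 0.11, 0.42]), array([0.01, 0.61, 0.  ]), -0.62), (array([ 0.6 , -0.07,  0.39]), array([-0.17, -0.02,  0.  ]), 1.4)])
```

```bash
cat > search2.py <<'E'
from fast import *
from station import arm
import sys,time
s=arm.observe(); q0=np.array(s['joints']);p0,T0,_=fkj(q0)
C,Y=[.4604,.2358,.0967],.117
Cr=R.from_euler('z',Y)
g=np.random.default_rng(int(sys.argv[1])); out=[];t=time.time();cnt=[0]*5
while time.time()-t<200:
    fl=g.integers(0,2)
    D=tool(C,Y,0,0,fl)[1]
    m=np.array([g.uniform(.48,.6),g.uniform(.05,.3),.38]); yaw=g.uniform(-.8,0.3) if fl else g.uniform(0,2)
    D0=tool(C,Y,0)[1]
    q,ok,n0=go(q0,p0,T0,m,D0.as_matrix(),lim=-1)
    y1=yaw+np.pi*fl; T1=(R.from_euler('z',y1)*D0).as_matrix()
    q,ok,n1=go(q,m,D0.as_matrix(),m,T1,n=int(np.ceil(abs(y1)/.14)),w=np.array([0,0,y1]))
    if not ok: cnt[0]+=1;continue
    # lean waypoint
    lean=g.uniform(-.6,.6);tl=g.uniform(0,.6);yw=g.uniform(-.8,.3) if fl else g.uniform(-.3,1.5)
    p2=np.array([g.uniform(.38,.58),g.uniform(.05,.32),g.uniform(.26,.42)])
    T2=(R.from_euler('z',Y+yw)*R.from_euler('x',lean)*R.from_euler('y',-tl)*Cr.inv()*R.from_euler('z',-Y)*Cr*D).as_matrix()
    q2,ok,n2=go(q,m,T1,p2,T2,lim=.015)
    if not ok: cnt[1]+=1;continue
    pg,Tg=tool(C,Y,.5236,.04,fl)
    q3,ok,n3=go(q2,p2,T2,pg,Tg.as_matrix(),lim=.005)
    if not ok: cnt[2]+=1;continue
    ph,Th=tool(C,Y,.5236,0,fl)
    q4,ok,n4=go(q3,pg,Tg.as_matrix(),ph,Th.as_matrix(),lim=.005)
    if not ok: cnt[3]+=1;continue
    out.append((min((q3-lo).min(),(hi-q3).min()),n0+n1+n2+n3,fl,m.round(3),round(y1,2),p2.round(3),np.round((lean,tl,yw),2),q.round(2),q2.round(2),q3.round(2),q4.round(2)))
out.sort(key=lambda o:-o[0]); print(len(out),cnt)
for o in out[:4]:print(o)
E
for i in 1 2 3 4; do python3 search2.py $i & done; wait
```

```text
0 [338, 686, 790, 0, 0]
0 [391, 657, 772, 0, 0]
0 [304, 730, 805, 0, 0]
0 [351, 704, 783, 0, 0]
```

```bash
sed -e 's/q2,ok,n2=go(q,m,T1,p2,T2,lim=.015)/q2,ok,n2=go(q,m,T1,p2,T2,n=2*nrows(m,T1,p2,T2),lim=.003)/' -e 's/q3,ok,n3=go(q2,p2,T2,pg,Tg.as_matrix(),lim=.005)/q3,ok,n3=go(q2,p2,T2,pg,Tg.as_matrix(),n=3*nrows(p2,T2,pg,Tg.as_matrix()),lim=.003)/' -e 's/lean=g.uniform(-.6,.6)/lean=g.uniform(-.9,.9)/' -e 's/tl=g.uniform(0,.6)/tl=g.uniform(0,.9)/' search2.py > search3.py; sed -i 's/>.18: ok/>.3: ok/' fast.py
for i in 1 2 3 4; do python3 search3.py $i & done; wait
```

```text
0 [303, 704, 523, 0, 0]
0 [221, 677, 481, 0, 0]
0 [285, 676, 545, 0, 0]
0 [332, 694, 507, 0, 0]
```

```bash
cat > lean.py <<'E'
from fast import *
from scipy.optimize import least_squares
def ltool(C,Y,tl,lean,back=0,fl=0):
    Cm=R.from_euler('z',Y)*R.from_euler('y',-tl)*R.from_euler('x',lean)
    T=Cm*R.from_matrix(np.array([[0,1,0],[1,0,0],[0,0,-1.]]))
    if fl:T=T*R.from_euler('z',np.pi)
    return np.array(C)+Cm.apply([0,0,.078+back]),T
def sols(p,T,n,g):
    out=[];Tm=T.as_matrix()
    for _ in range(n):
        q=g.uniform(lo,hi)*[.5,.5,.5,1,.5,1,.9]
        for _ in range(40):
            q,e=step(q,p,Tm,1)
        if e<1e-4: out.append(q)
    return out
if __name__=='__main__':
    C,Y=[.4604,.2358,.0967],.117
    g=np.random.default_rng(0)
    for lean in np.arange(-.8,.81,.2):
        S=sols(*ltool(C,Y,.5236,lean,.0,0),60,g)
        for nm,f in(('q5<.6',lambda q:q[4]<.6),('q5>.6',lambda q:q[4]>=.6)):
            s=[q for q in S if f(q)]
            if s:
                b=max(s,key=lambda q:min((q-lo)[:6].min(),(hi-q)[:6].min())); print(round(lean,2),nm,len(s),b.round(2),round(min((b-lo)[:6].min(),(hi-b)[:6].min()),3))
E
python3 lean.py
```

```text
-0.8 q5<.6 10 [-1.35  1.    0.45  1.89  0.6   0.85 -1.63] 0.582
-0.8 q5>.6 16 [-0.83  0.96 -0.37  1.87  1.07  1.34 -2.07] 0.597
-0.6 q5<.6 11 [-1.42  0.93  0.6   2.05  0.58  0.53 -1.57] 0.298
-0.6 q5>.6 35 [-0.55  0.96 -0.76  2.03  1.31  1.43 -2.23] 0.442
-0.4 q5<.6 3 [-1.62  1.1   1.11  2.21 -1.1   0.32  0.17] 0.0
-0.4 q5>.6 31 [-0.71  0.76 -0.39  2.19  1.39  0.94 -2.27] 0.283
-0.2 q5>.6 32 [-0.19  0.95 -1.09  2.31  1.66  1.31 -2.35] 0.156
-0.0 q5>.6 40 [-0.22  0.76 -0.76  2.43  1.99  0.87 -2.54] 0.037
0.8 q5>.6 16 [ 0.64  1.13 -0.91  2.4   3.5   0.35 -2.94] 0.072
```

```bash
cat > p3.py <<'E'
from lean import *
from station import arm
s=arm.observe(); q0=np.array(s['joints']);p0,T0,_=fkj(q0)
C,Y=[.4604,.2358,.0967],.117
D=tool(C,Y,0)[1].as_matrix()
for m in([.5,.2,.36],[.55,.1,.36],[.5,.3,.38]):
    m=np.array(m);q1,ok,n1=go(q0,p0,T0,m,D,lim=-1); print('mid',q1.round(2),n1)
    for L in(-.4,-.6,-.8):
        p2,T2=ltool(C,Y,.5236,L,.06);T2=T2.as_matrix();q2,ok,n2=go(q1,m,D,p2,T2); print(L,ok,n2,q2.round(2))
        for F in(-.3,-.2,-.1,0):
            p3,T3=ltool(C,Y,.5236,F,.06);T3=T3.as_matrix();q3,ok3,n3=go(q2,p2,T2,p3,T3,n=2*nrows(p2,T2,p3,T3),lim=.01)
            p4,T4=ltool(C,Y,.5236,F,0);T4=T4.as_matrix();q4,ok4,n4=go(q3,p3,T3,p4,T4,lim=.01)
            print('   ',F,ok3,ok4,n3,q3.round(2),q4.round(2))
E
python3 p3.py
```

```text
mid [-1.1   0.62  1.11  1.77 -0.61  1.14  0.31] 3
-0.4 True 5 [-1.75  1.04  1.22  2.19 -0.82  0.42 -0.09]
    -0.3 True False 2 [-1.67  0.89  1.09  2.28 -0.89  0.24  0.03] [-1.57  0.89  0.97  2.28 -0.97  0.23  0.1 ]
    -0.2 False False 4 [-1.61  0.81  1.    2.31 -0.95  0.23  0.12] [-1.41  0.71  0.75  2.35 -1.1   0.23  0.39]
    -0.1 False False 6 [-1.61  0.81  1.    2.31 -0.96  0.23  0.12] [-1.08  0.52  0.35  2.43 -1.1   0.23  0.63]
    0 False False 6 [-1.63  0.84  1.03  2.3  -0.94  0.23  0.1 ] [-0.25  0.43 -0.54  2.47 -1.1   0.23  1.25]
-0.6 False 6 [-1.79  1.27  1.32  2.02 -0.66  0.71 -0.33]
    -0.3 False False 6 [-1.66  0.88  1.07  2.28 -0.84  0.23 -0.02] [-1.57  0.88  0.96  2.28 -0.92  0.23  0.05]
    -0.2 False False 6 [-1.62  0.83  1.02  2.3  -0.89  0.23  0.05] [-1.42  0.72  0.76  2.35 -1.1   0.23  0.32]
    -0.1 False False 8 [-1.64  0.86  1.04  2.29 -0.87  0.23  0.02] [-1.12  0.54  0.4   2.42 -1.1   0.23  0.58]
    0 False False 10 [-1.64  0.88  1.05  2.28 -0.86  0.23 -0.  ] [-0.44  0.43 -0.33  2.47 -1.1   0.23  1.08]
-0.8 False 7 [-1.72  1.28  1.32  1.9  -0.56  0.87 -0.38
[... 2837 characters left out ...]
 8 [-1.64  0.86  1.04  2.29 -0.87  0.23  0.01] [-1.13  0.54  0.4   2.42 -1.1   0.23  0.58]
    0 False False 10 [-1.64  0.88  1.05  2.28 -0.86  0.23 -0.  ] [-0.45  0.43 -0.31  2.47 -1.1   0.23  1.07]
-0.8 False 7 [-1.73  1.28  1.32  1.86 -0.54  0.9  -0.41]
    -0.3 False False 8 [-1.65  0.86  1.05  2.28 -0.77  0.23 -0.1 ] [-1.56  0.88  0.95  2.28 -0.83  0.23 -0.03]
    -0.2 False False 10 [-1.6   0.81  0.98  2.31 -0.8   0.23 -0.04] [-1.42  0.72  0.76  2.35 -0.98  0.23  0.18]
    -0.1 False False 10 [-1.64  0.88  1.04  2.27 -0.78  0.23 -0.09] [-1.19  0.57  0.48  2.4  -1.1   0.23  0.39]
    0 False False 12 [-1.59  0.82  0.97  2.3  -0.82  0.23 -0.02] [-0.6   0.43 -0.15  2.47 -1.1   0.23  0.92]
```

```bash
cat > p4.py <<'E'
from lean import *
from station import arm
s=arm.observe(); q0=np.array(s['joints']);p0,T0,_=fkj(q0)
C,Y=[.4604,.2358,.0967],.117
D=tool(C,Y,0)[1].as_matrix()
for m in([.5,.2,.36],[.5,.3,.38]):
  for yw in(2.4,3.0):
    m=np.array(m);q1,ok,n1=go(q0,p0,T0,m,D,lim=-1)
    T1=R.from_euler('z',yw).as_matrix()@D
    q1,ok,n1=go(q1,m,D,m,T1,n=21,w=np.array([0,0,yw])); print('mid',m,yw,ok,q1.round(2))
    for L in(-.4,-.6,-.8):
        p2,T2=ltool(C,Y,.5236,L,.06,1);T2=T2.as_matrix();q2,ok,n2=go(q1,m,T1,p2,T2); print(L,ok,n2,q2.round(2))
        for F in(-.4,-.3,-.2,-.1,0):
            p3,T3=ltool(C,Y,.5236,F,.06,1);T3=T3.as_matrix();q3,ok3,n3=go(q2,p2,T2,p3,T3,n=2*nrows(p2,T2,p3,T3),lim=.01)
            p4,T4=ltool(C,Y,.5236,F,0,1);T4=T4.as_matrix();q4,ok4,n4=go(q3,p3,T3,p4,T4,lim=.01)
            print('   ',F,ok3,ok4,n3,q3.round(2),q4.round(2))
E
python3 p4.py
```

```text
mid [0.5  0.2  0.36] 2.4 True [-0.73  0.43  0.43  1.76 -0.21  1.    2.3 ]
-0.4 True 7 [-1.56  0.78  0.77  2.19  0.42  0.33  1.8 ]
    -0.4 True False 2 [-1.56  0.78  0.77  2.19  0.42  0.33  1.8 ] [-1.46  0.9   0.76  2.21  0.44  0.23  1.78]
    -0.3 False False 2 [-1.54  0.74  0.8   2.28  0.46  0.23  1.8 ] [-1.49  0.8   0.78  2.28  0.49  0.23  1.77]
    -0.2 False False 4 [-1.53  0.74  0.8   2.28  0.46  0.23  1.8 ] [-1.46  0.75  0.81  2.35  0.57  0.23  1.76]
    -0.1 False False 6 [-1.53  0.74  0.79  2.28  0.46  0.23  1.8 ] [-1.43  0.7   0.84  2.41  0.66  0.23  1.75]
    0 False False 6 [-1.52  0.73  0.8   2.3   0.49  0.23  1.8 ] [-1.4   0.64  0.87  2.47  0.78  0.23  1.71]
-0.6 True 7 [-1.54  0.88  0.69  2.02  0.4   0.63  1.74]
    -0.4 True False 4 [-1.54  0.77  0.74  2.19  0.48  0.35  1.73] [-1.46  0.9   0.74  2.21  0.51  0.23  1.71]
    -0.3 False False 6 [-1.53  0.73  0.78  2.28  0.53  0.23  1.73] [-1.48  0.79  0.77  2.28  0.57  0.23  1.7 ]
    -0.2 False False 6 [-1.52  0.72  0.79  2.3   0.56  0.23  1.73] [-1.47  0.75  0.81  2.35  0.68  0.23  1.65]
    -0.1 False False 8 [-1.52  
[... 5795 characters left out ...]
10 [-1.52  0.75  0.79  2.28  0.47  0.23  1.79] [-1.4   0.64  0.87  2.47  0.77  0.23  1.72]
-0.8 True 7 [-1.54  1.02  0.68  1.83  0.32  0.89  1.77]
    -0.4 True False 6 [-1.55  0.78  0.75  2.19  0.45  0.34  1.76] [-1.46  0.9   0.75  2.21  0.48  0.23  1.74]
    -0.3 False False 8 [-1.53  0.73  0.79  2.28  0.5   0.23  1.76] [-1.48  0.8   0.78  2.28  0.54  0.23  1.73]
    -0.2 False False 10 [-1.53  0.75  0.78  2.26  0.49  0.23  1.76] [-1.46  0.75  0.81  2.35  0.61  0.23  1.72]
    -0.1 False False 10 [-1.52  0.75  0.78  2.27  0.5   0.23  1.76] [-1.44  0.7   0.85  2.41  0.72  0.23  1.69]
    0 False False 12 [-1.52  0.77  0.77  2.25  0.49  0.23  1.76] [-1.41  0.64  0.88  2.47  0.82  0.23  1.68]
```

```bash
cat > p5.py <<'E'
from lean import *
from station import arm
s=arm.observe(); q0=np.array(s['joints']);p0,T0,_=fkj(q0)
C,Y=[.4604,.2358,.0967],.117
D=tool(C,Y,0)[1].as_matrix()
for m in([.55,.1,.38],[.62,.0,.38],[.6,.15,.38]):
    m=np.array(m);q1,ok,n1=go(q0,p0,T0,m,D,lim=-1)
    T=D;q=q1
    for k in range(1,40):
        T2=R.from_euler('z',.14).as_matrix()@T; q,ok,n=go(q,m,T,m,T2,n=1,lim=-1);T=T2
        if k in(20,24,28,32,34): print(m,round(k*.14,2),ok,q.round(2))
        if k in(28,32):
            w=np.pi-k*.14; qb,ok,n=go(q,m,T,m,R.from_euler('z',w).as_matrix()@T,n=8,lim=-1)
            print('   back to pi',qb.round(2))
            Tb=R.from_euler('z',w).as_matrix()@T
            p2,T2=ltool(C,Y,.5236,-.2,.06,1);T2=T2.as_matrix();q2,ok,n2=go(qb,m,Tb,p2,T2,n=10,lim=0)
            p4,T4=ltool(C,Y,.5236,-.2,0,1);T4=T4.as_matrix();q4,ok4,n4=go(q2,p2,T2,p4,T4,lim=0); print('   lean -.2',ok,ok4,q2.round(2),q4.round(2))
E
python3 p5.py
```

```text
[0.55 0.1  0.38] 2.8 True [-0.45  0.43  0.33  1.68 -0.15  1.06  2.84]
[0.55 0.1  0.38] 3.36 False [-0.04  0.43 -0.28  1.67  0.13  1.07  2.94]
[0.55 0.1  0.38] 3.92 False [ 0.51  0.73 -1.25  1.66  0.73  1.34  2.94]
   back to pi [ 0.51  0.72 -1.25  1.66  0.71  1.33  2.94]
   lean -.2 False True [-0.44  0.64 -0.75  2.33  1.49  0.96  0.83] [-0.41  0.77 -0.69  2.32  1.67  0.97  0.73]
[0.55 0.1  0.38] 4.48 False [ 0.58  0.81 -1.25  1.72  0.89  1.45  2.94]
   back to pi [ 0.57  0.8  -1.25  1.7   0.84  1.43  2.94]
   lean -.2 False True [-0.37  0.67 -0.85  2.33  1.49  1.03  0.83] [-0.35  0.8  -0.79  2.32  1.66  1.04  0.75]
[0.55 0.1  0.38] 4.76 False [ 0.61  0.83 -1.25  1.77  0.95  1.49  2.94]
[0.62 0.   0.38] 2.8 False [-0.18  0.52  0.22  1.51 -0.12  1.13  2.94]
[0.62 0.   0.38] 3.36 False [ 0.34  0.58 -0.64  1.49  0.36  1.19  2.94]
[0.62 0.   0.38] 3.92 False [ 0.64  0.86 -1.25  1.51  0.87  1.48  2.94]
   back to pi [ 0.63  0.85 -1.25  1.5   0.84  1.47  2.94]
   lean -.2 False True [-0.34  0.7  -0.91  2.32  1.5   1.08  0.83] [-0.32  0.82 -0.84  2.32  1.66  1.09  0.76]
[0.62 0.   0.38] 4.4
[... 289 characters left out ...]
.94]
[0.6  0.15 0.38] 2.8 True [-0.48  0.52  0.3   1.52 -0.17  1.13  2.78]
[0.6  0.15 0.38] 3.36 False [-0.17  0.51 -0.2   1.51  0.11  1.13  2.94]
[0.6  0.15 0.38] 3.92 False [ 0.35  0.78 -1.22  1.49  0.73  1.39  2.94]
   back to pi [ 0.36  0.8  -1.25  1.49  0.77  1.41  2.94]
   lean -.2 False True [-0.41  0.65 -0.79  2.33  1.49  0.99  0.83] [-0.39  0.78 -0.73  2.32  1.67  0.99  0.74]
[0.6  0.15 0.38] 4.48 False [ 0.43  0.89 -1.25  1.56  0.94  1.52  2.94]
   back to pi [ 0.41  0.87 -1.25  1.53  0.9   1.5   2.94]
   lean -.2 False True [-0.34  0.69 -0.9   2.33  1.5   1.07  0.83] [-0.33  0.82 -0.83  2.32  1.66  1.08  0.75]
[0.6  0.15 0.38] 4.76 False [ 0.46  0.9  -1.25  1.61  1.01  1.54  2.94]
```

```bash
cat > to.py <<'E'
# usage helper: print remaining shift/rotvec to target
from lean import *
from station import arm
def rem(p2,T2,n=1):
    s=arm.observe(); T=rot(s['tool_rot']); d=(np.array(p2)-s['eef_pos'])*1e3; w=(T2*T.inv()).as_rotvec()
    print('t',s['t'],'rem mm',d.round(1),'rv',w.round(3),'per row /%d'%n,(d/n).round(1),(w/n).round(4)); print('q',s['joints'].round(2),'F',s['wrist_force'].round(1))
from h import rot
E
python3 - <<'E'
from to import *
rem([.55,.1,.38],tool([0,0,0],.117,0)[1],4)
E
```

```text
t 6.95 rem mm [139.2 -61.9 108.3] rv [-0.063  0.362 -0.006] per row /4 [ 34.8 -15.5  27.1] [-0.0158  0.0905 -0.0016]
q [-1.1   0.4   0.8   2.37 -1.06  0.23  0.74] F [-0.3 -0.2 -0.3]
```

Request:
jog_arm --increments '[[[0,35,-15,27,-0.016,0.09,0],[0,35,-15,27,-0.016,0.09,0],[0,35,-15,27,-0.016,0.09,0],[0,35,-15,27,-0.016,0.09,0],[0,0,0,0,0,0,0.14]]]'

```text
t: 7.45
eef_pos: [0.546, 0.1097, 0.3705]
tool_rot: [0.013, 0.607, 0.794, 0.023]
wrist_force: [-0.3, -1.1, -0.9]
gripper_width: 0.0937
```

Request:
jog_arm --increments '[[[0,0,0,0,0,0,0.14],[0,0,0,0,0,0,0.14],[0,0,0,0,0,0,0.14],[0,0,0,0,0,0,0.14],[0,0,0,0,0,0,0.14]]]'

```text
t: 7.95
eef_pos: [0.5386, 0.1118, 0.3666]
tool_rot: [-0.0, 0.296, 0.955, 0.023]
wrist_force: [-0.5, 0.2, -0.1]
gripper_width: 0.0942
```

Request:
jog_arm --increments '[[[0,0,0,0,0,0,0.14],[0,0,0,0,0,0,0.14],[0,0,0,0,0,0,0.14],[0,0,0,0,0,0,0.14],[0,0,0,0,0,0,0.14]]]'

```text
t: 8.45
eef_pos: [0.5387, 0.1118, 0.3666]
tool_rot: [-0.008, -0.049, 0.999, 0.021]
wrist_force: [0.0, 0.3, -0.4]
gripper_width: 0.0939
```

Request:
jog_arm --increments '[[[0,0,0,0,0,0,0.14],[0,0,0,0,0,0,0.14],[0,0,0,0,0,0,0.14],[0,0,0,0,0,0,0.14],[0,0,0,0,0,0,0.14]]]'

```text
t: 8.95
eef_pos: [0.5388, 0.1117, 0.3667]
tool_rot: [-0.016, -0.388, 0.921, 0.016]
wrist_force: [-0.4, -0.9, 1.0]
gripper_width: 0.094
```

Run:
```python
from to import *
rem([.55,.1,.38],tool([0,0,0],.117,0)[1],4)
```

```text
t 8.95 rem mm [ 11.2 -11.7  13.3] rv [-0.055 -0.003 -2.252] per row /4 [ 2.8 -2.9  3.3] [-0.0138 -0.0007 -0.5629]
q [-0.53  0.46  0.44  1.7  -0.24  1.08  2.36] F [-0.4 -0.9  1. ]
```

Request:
jog_arm --increments '[[[0,0,0,0,0,0,0.14],[0,0,0,0,0,0,0.14],[0,0,0,0,0,0,0.14],[0,0,0,0,0,0,0.14],[0,0,0,0,0,0,0.14]]]'

```text
t: 9.45
eef_pos: [0.5389, 0.1118, 0.3667]
tool_rot: [-0.021, -0.681, 0.732, 0.009]
wrist_force: [-0.7, 0.2, -0.1]
gripper_width: 0.094
```

Request:
jog_arm --increments '[[[0,0,0,0,0,0,0.1],[0,0,0,0,0,0,0.1],[0,0,0,0,0,0,0.1],[0,0,0,0,0,0,0.1]]]'

```text
t: 9.85
eef_pos: [0.5393, 0.112, 0.3671]
tool_rot: [0.022, 0.812, -0.583, -0.003]
wrist_force: [-0.5, 0.1, -1.6]
gripper_width: 0.0941
```

Run:
```python
from to import *
rem([.55,.1,.38],tool([0,0,0],.117,0,0,1)[1],4)
```

```text
t 9.85 rem mm [ 10.7 -12.   12.9] rv [ 0.029 -0.035 -0.208] per row /4 [ 2.7 -3.   3.2] [ 0.0073 -0.0087 -0.0521]
q [ 0.08  0.47 -0.53  1.67  0.28  1.11  2.93] F [-0.5  0.1 -1.6]
```

Request:
jog_arm --increments '[[[0,0,0,0,0,0,0.1],[0,0,0,0,0,0,0.1],[0,0,0,0,0,0,0.1]]]'

```text
t: 10.15
eef_pos: [0.5397, 0.1115, 0.3671]
tool_rot: [0.023, 0.89, -0.456, 0.001]
wrist_force: [-0.6, 0.3, -2.1]
gripper_width: 0.0935
```

```bash
cat > p6.py <<'E'
from to import *
s=arm.observe(); q0=np.array(s['joints']);p0,T0,_=fkj(q0); print(q0.round(2))
C,Y=[.4604,.2358,.0967],.117
for L in(0,-.1,-.2):
    p2,T2=ltool(C,Y,.5236,L,.07,1);q2,ok,n=go(q0,p0,T0,p2,T2.as_matrix(),lim=0.005); n2=n
    p4,T4=ltool(C,Y,.5236,L,0,1);q4,ok4,n=go(q2,p2,T2.as_matrix(),p4,T4.as_matrix(),lim=0.005); print(L,n2,ok,ok4,q2.round(2),q4.round(2))
E
python3 p6.py
```

```text
[ 0.37  0.61 -1.06  1.67  0.58  1.24  2.93]
0 6 False True [-0.48  0.48 -0.43  2.47  1.92  0.57  0.57] [-0.42  0.68 -0.46  2.44  2.13  0.68  0.43]
-0.1 6 False True [-0.53  0.52 -0.5   2.41  1.64  0.69  0.75] [-0.48  0.69 -0.48  2.39  1.88  0.75  0.58]
-0.2 6 False True [-0.58  0.56 -0.55  2.33  1.45  0.82  0.85] [-0.54  0.71 -0.49  2.32  1.69  0.82  0.7 ]
```

Run:
```python
from h import *
im=cv2.imread('pics/w5.png'); crop(im,190,30,250,210,3,'pics/w5c.png')
```

```text
(no output)
```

View pics/w5c.png

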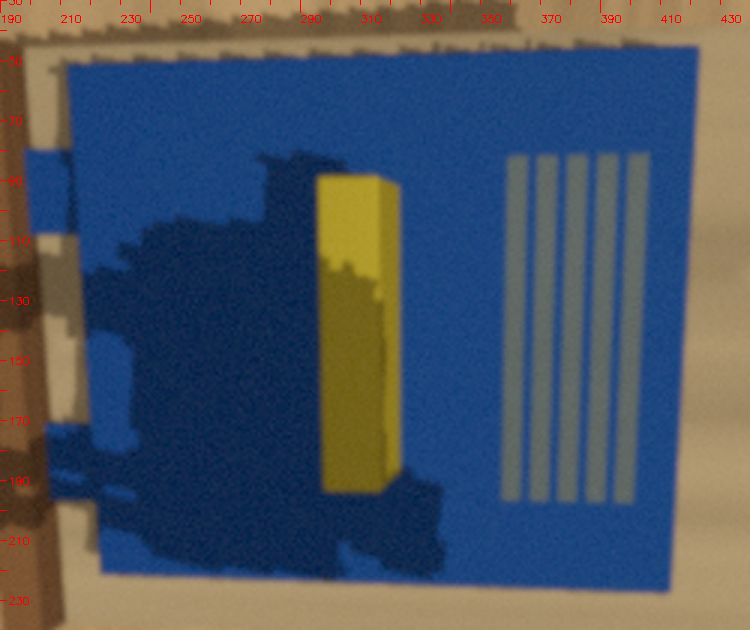

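```bash
cat > fitc.py <<'E'
from h import *
from scipy.optimize import least_squares
from station import arm
import pickle
P={n:arm.camera_params(n) for n in("top","side")};P['w']=pickle.load(open('w5.pkl','rb'))
O={'top':{(65,55,-25):(228,248.3),(65,-55,-25):(277.3,242.2),(-65,-55,-13):(286.3,294.2),(-65,55,-13):(238.7,301.3)},
'side':{(65,55,-13):(280.3,192.8),(65,-55,-13):(299.2,215.3),(-65,55,-13):(243.8,224.2),(-65,-55,-25):(259.7,248)},
'w':{(-65,55,-13):(212.7,52),(65,55,-25):(422.7,45.7),(65,-55,-25):(413.3,227),(-65,-55,-13):(223.7,221),(-6,30,13):(295.3,88),(6,30,13):(316,88),(6,-30,13):(317.7,194.3),(-6,-30,13):(297.7,194)}}
def res(v,cs):
    r=R.from_euler('z',v[3])*R.from_euler('y',-np.pi/6)
    return np.concatenate([((proj(P[c],r.apply(np.array(list(O[c]))/1e3)+v[:3])-list(O[c].values()))*(.5 if c=='w' else 1)).ravel() for c in cs])
for cs in(['w'],['w','top'],['w','top','side']):
    s=least_squares(res,[.46,.236,.097,.117],args=(cs,)); print(s.x.round(4),s.fun.round(1)[:16])
E
python3 fitc.py
```

```text
[0.4607 0.2365 0.1002 0.1246] [-0.5 -0.6  0.1  1.   0.1 -1.4 -0.3  0.5  0.2  0.1  0.4 -0.  -0.1  0.2
  0.   0.1]
[0.4604 0.2363 0.1005 0.1245] [-0.7 -0.5  0.   1.   0.  -1.2 -0.5  0.7  0.   0.2  0.2  0.1 -0.3  0.3
 -0.2  0.3]
[0.4612 0.2364 0.0983 0.122 ] [-0.2 -0.3 -0.4  1.6 -0.5 -1.5 -0.3  0.3  0.1  0.4  0.2  0.3 -0.4  0.1
 -0.2 -0. ]
```

```bash
cat > p7.py <<'E'
from to import *
C,Y=[.4607,.2364,.100],.1235
for b,n in((.08,6),(.01,3)):
    p2,T2=ltool(C,Y,.5236,-.1,b,1); print(p2.round(4)); rem(p2,T2,n)
Cm=R.from_euler('z',Y)*R.from_euler('y',-.5236)*R.from_euler('x',-.1); print('approach dir',Cm.apply([0,0,-1]).round(3))
E
python3 p7.py
```

```text
[0.3808 0.2424 0.2361]
t 10.15 rem mm [-158.9  130.8 -131. ] rv [ 0.136 -0.559 -0.505] per row /6 [-26.5  21.8 -21.8] [ 0.0227 -0.0932 -0.0841]
q [ 0.37  0.61 -1.06  1.67  0.58  1.24  2.93] F [-0.6  0.3 -2.1]
[0.4162 0.2397 0.1758]
t 10.15 rem mm [-123.5  128.2 -191.3] rv [ 0.136 -0.559 -0.505] per row /3 [-41.2  42.7 -63.8] [ 0.0453 -0.1865 -0.1682]
q [ 0.37  0.61 -1.06  1.67  0.58  1.24  2.93] F [-0.6  0.3 -2.1]
approach dir [ 0.506 -0.038 -0.862]
```

Request:
jog_arm --increments '[[[0,-13,11,-7,0.011,-0.047,-0.042],[0,-13,11,-7,0.011,-0.047,-0.042],[0,-13,11,-7,0.011,-0.047,-0.042],[0,-13,11,-7,0.011,-0.047,-0.042],[0,-13,11,-7,0.011,-0.047,-0.042]]]' --newtons 40

```text
t: 10.65
eef_pos: [0.4742, 0.1676, 0.3314]
tool_rot: [-0.056, 0.83, -0.547, 0.089]
wrist_force: [0.5, -0.2, -0.1]
gripper_width: 0.094
```

Request:
jog_arm --increments '[[[0,-13,11,-7,0.011,-0.047,-0.042],[0,-13,11,-7,0.011,-0.047,-0.042],[0,-13,11,-7,0.011,-0.047,-0.042],[0,-13,11,-7,0.011,-0.047,-0.042],[0,-13,11,-7,0.011,-0.047,-0.042]]]'

```text
t: 11.15
eef_pos: [0.4095, 0.2232, 0.2971]
tool_rot: [-0.134, 0.751, -0.622, 0.175]
wrist_force: [0.1, 0.3, -0.0]
gripper_width: 0.0939
```

```bash
python3 p7.py
```

```text
[0.3808 0.2424 0.2361]
t 11.15 rem mm [-28.8  19.2 -60.9] rv [ 0.021 -0.089 -0.084] per row /6 [ -4.8   3.2 -10.2] [ 0.0034 -0.0149 -0.014 ]
q [-0.2   0.36 -0.7   2.27  1.16  0.62  1.51] F [ 0.1  0.3 -0. ]
[0.4162 0.2397 0.1758]
t 11.15 rem mm [   6.6   16.6 -121.2] rv [ 0.021 -0.089 -0.084] per row /3 [  2.2   5.5 -40.4] [ 0.0069 -0.0298 -0.028 ]
q [-0.2   0.36 -0.7   2.27  1.16  0.62  1.51] F [ 0.1  0.3 -0. ]
approach dir [ 0.506 -0.038 -0.862]
```

Request:
jog_arm --increments '[[[0,-3,4,-17,0.004,-0.018,-0.017],[0,-3,4,-17,0.004,-0.018,-0.017],[0,-3,4,-17,0.004,-0.018,-0.017],[0,-3,3,-17,0.004,-0.018,-0.017],[0,-2,3,-19,0.005,-0.017,-0.016]]]'

```text
t: 11.65
eef_pos: [0.396, 0.2421, 0.2096]
tool_rot: [-0.162, 0.715, -0.648, 0.206]
wrist_force: [-0.1, -0.5, -0.9]
gripper_width: 0.0939
```

Request:
jog_arm --increments '[[[0,0,0,0,0,0,0],[0,0,0,0,0,0,0]]]'

```text
t: 11.85
eef_pos: [0.3954, 0.2415, 0.2094]
tool_rot: [-0.16, 0.716, -0.647, 0.205]
wrist_force: [0.0, -0.0, -0.1]
gripper_width: 0.0938
```

```bash
python3 p7.py
python3 - <<'E'
from h import *
from station import arm
import pickle
p=arm.camera_params('wrist');pickle.dump(p,open('w6.pkl','wb'));im=arm.capture('wrist')[:,:,::-1].copy(); cv2.imwrite('pics/w6.png',im)
r=R.from_euler('z',.1235)*R.from_euler('y',-np.pi/6)
X=r.apply(np.array([(-6,30,13),(6,30,13),(6,-30,13),(-6,-30,13),(0,0,13)])/1e3)+[.4607,.2364,.1]
for q in proj(p,X): cv2.circle(im,tuple(int(a) for a in q.round()),3,(0,0,255),1)
cv2.imwrite('pics/w6o.png',im)
E
```

```text
[0.3808 0.2424 0.2361]
t 11.85 rem mm [-14.7   0.9  26.8] rv [ 0.001 -0.006 -0.004] per row /6 [-2.4  0.2  4.5] [ 0.0002 -0.0011 -0.0007]
q [-0.43  0.57 -0.61  2.4   1.68  0.75  0.76] F [ 0.  -0.  -0.1]
[0.4162 0.2397 0.1758]
t 11.85 rem mm [ 20.7  -1.7 -33.6] rv [ 0.001 -0.006 -0.004] per row /3 [  6.9  -0.6 -11.2] [ 0.0005 -0.0021 -0.0013]
q [-0.43  0.57 -0.61  2.4   1.68  0.75  0.76] F [ 0.  -0.  -0.1]
approach dir [ 0.506 -0.038 -0.862]
```

View pics/w6o.png

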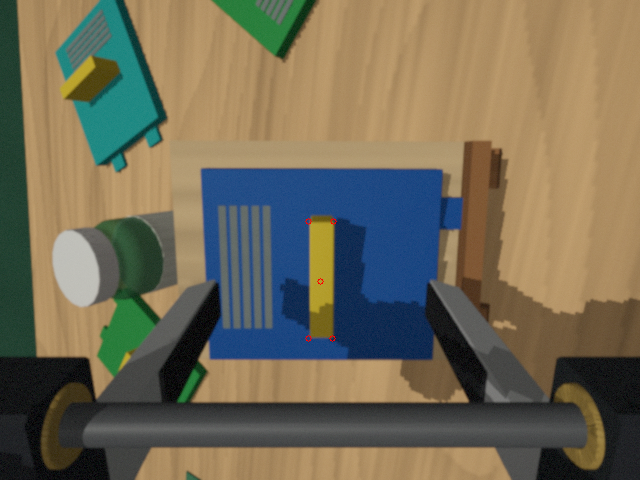

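The predicted rib-top corners land on the rib, at (309–333, 221–339), so the tool is centred and aligned. I'll descend and grip.

Request:
jog_arm --increments '[[[100,7,-0.6,-11.2,0,-0.006,-0.004],[120,7,-0.6,-11.2,0,0,0],[140,6.7,-0.5,-11.2,0,0,0],[160,0,0,0,0,0,0],[180,0,0,0,0,0,0]]]' --newtons 15

```text
t: 12.4
eef_pos: [0.416, 0.2396, 0.1761]
tool_rot: [-0.161, 0.714, -0.649, 0.208]
wrist_force: [0.2, 0.4, 0.3]
gripper_width: 0.0576
```

Request:
jog_arm --increments '[[[255,0,0,0,0,0,0],[255,0,0,0,0,0,0],[255,0,0,0,0,0,0],[255,0,0,0,0,0,0]]]'

```text
t: 12.8
eef_pos: [0.4154, 0.2399, 0.1755]
tool_rot: [-0.161, 0.715, -0.648, 0.208]
wrist_force: [0.1, -0.2, 0.5]
gripper_width: 0.0258
```

```bash
python3 p7.py|tail -3; python3 -c "
from station import arm
s=arm.observe();print(s['gripper_width'],s['wrist_force'],s['wrist_torque'])"
```

```text
t 12.8 rem mm [ 0.8 -0.2  0.4] rv [ 0.002 -0.001 -0.001] per row /3 [ 0.3 -0.1  0.1] [ 0.0006 -0.0003 -0.0002]
q [-0.41  0.67 -0.59  2.39  1.81  0.79  0.66] F [ 0.1 -0.2  0.5]
approach dir [ 0.506 -0.038 -0.862]
0.02576283677494223 [ 0.11409095 -0.1505145   0.50143933] [0.17236002 0.51493933 0.00923591]
```

Request:
jog_arm --increments '[[[255,0,0,0,0,0,0],[255,0,0,0,0,0,0],[255,0,0,0,0,0,0]]]'

```text
t: 13.1
eef_pos: [0.4154, 0.2398, 0.1752]
tool_rot: [-0.161, 0.715, -0.648, 0.208]
wrist_force: [-0.7, 0.1, 1.4]
gripper_width: 0.012
```

Request:
jog_arm --increments '[[[255,0,0,0,0,0,0],[255,0,0,0,0,0,0]]]' --newtons 40

```text
t: 13.3
eef_pos: [0.4154, 0.2398, 0.1752]
tool_rot: [-0.161, 0.715, -0.648, 0.208]
wrist_force: [-1.7, 0.4, 1.3]
gripper_width: 0.0113
```

```bash
python3 p7.py|tail -3; python3 -c "
from station import arm
s=arm.observe();print(s['gripper_width'],s['wrist_force'],s['wrist_torque'])"
```

```text
t 13.3 rem mm [ 0.8 -0.1  0.6] rv [ 0.002 -0.001 -0.   ] per row /3 [ 0.3 -0.   0.2] [ 0.0007 -0.0004 -0.0001]
q [-0.41  0.67 -0.59  2.39  1.81  0.79  0.66] F [-1.7  0.4  1.3]
approach dir [ 0.506 -0.038 -0.862]
0.011324440709854163 [-1.67018295  0.35976501  1.29311561] [ 0.08787322  0.47872692 -0.06842059]
```

```bash
cat > hat.py <<'E'
from to import *
WH=np.array([.518,-.2205]);WY=-.198
LEAN,BACK=-.1,.010
def cov(th,Lx,Lz,up=0,dy=0):
    Rw=R.from_euler('z',WY);Rc=Rw*R.from_euler('y',-th)
    Lw=np.array([*WH,0])+Rw.apply([-.069,dy,.1145+up])
    return Lw-Rc.apply([Lx/1e3,0,Lz/1e3])+Rc.apply([0,0,.025])
def hp(th,Lx,Lz,up=0,dy=0):
    return ltool(cov(th,Lx,Lz,up,dy),WY,th,LEAN,BACK,1)
E
cat > p8.py <<'E'
from hat import *
s=arm.observe(); q0=np.array(s['joints']);p0,T0,_=fkj(q0)
for th in(.5236,.44,.35,.26):
    q,p,T=q0,p0,T0;o=[]
    def mv(p2,T2,n=None):
        global q,p,T
        if not isinstance(T2,np.ndarray): T2=T2.as_matrix()
        q,ok,n=go(q,p,T,p2,T2,n=n,lim=.01); p,T=p2,T2; print('   ',ok,n,q.round(2))
    print(th)
    mv(p+np.array([.01,-.01,.05]),T,2)
    C=R.from_euler('z',.0)
    a,b=ltool([.48,0.0,.25],-.04,min(th,.44),LEAN,BACK,1); mv(a,b,10)
    mv(*hp(th,-95,9,.06),12)
    mv(*hp(th,-88,8))
    mv(*hp(th,-71,6.5))
    for f in(.66,.33,0): mv(*hp(th*f,-68-3*f,6.5),3)
E
python3 p8.py
```

```text
0.5236
    True 2 [-0.37  0.53 -0.57  2.35  1.64  0.69  0.89]
    True 10 [ 0.2   0.2  -0.5   2.32  0.94  0.4   1.97]
    False 12 [ 0.43  0.26 -0.33  2.3   1.12  0.23  2.04]
    False 2 [ 0.52  0.37 -0.25  2.3   1.93  0.23  1.33]
    False 1 [ 0.69  0.47 -0.48  2.38  2.25  0.33  1.03]
    False 3 [ 0.54  0.45 -0.29  2.32  2.07  0.23  1.19]
    False 3 [0.31 0.48 0.   2.14 0.3  0.23 2.94]
    False 3 [ 0.37  0.55 -0.12  1.97  0.31  0.52  2.94]
0.44
    True 2 [-0.37  0.53 -0.57  2.35  1.64  0.69  0.89]
    True 10 [ 0.2   0.2  -0.5   2.32  0.94  0.4   1.97]
    True 12 [ 0.66  0.36 -0.45  2.16  0.85  0.3   2.42]
    False 2 [ 0.53  0.4  -0.28  2.21  1.04  0.23  2.22]
    False 1 [ 0.42  0.44 -0.13  2.3   1.83  0.23  1.42]
    False 3 [ 0.41  0.45 -0.13  2.25  1.2   0.23  2.05]
    False 3 [ 0.59  0.57 -0.43  1.99  0.63  0.56  2.64]
    True 3 [ 0.6   0.65 -0.47  1.85  0.55  0.78  2.73]
0.35
    True 2 [-0.37  0.53 -0.57  2.35  1.64  0.69  0.89]
    True 10 [ 0.31  0.24 -0.62  2.23  0.73  0.52  2.21]
    True 12 [ 0.7   0.41 -0.53  2.07  0.71  0.45  2.56]
    True 2 [ 0.53  0.48 -0.31  2.16  0.94  0.27  2.33]
    False 1 [ 0.5   0.47 -0.26  2.2   0.99  0.23  2.27]
    True 3 [ 0.63  0.53 -0.47  2.08  0.79  0.46  2.48]
    True 3 [ 0.66  0.6  -0.54  1.96  0.69  0.64  2.6 ]
    True 3 [ 0.65  0.67 -0.57  1.85  0.62  0.81  2.67]
0.26
    True 2 [-0.37  0.53 -0.57  2.35  1.64  0.69  0.89]
    True 10 [ 0.38  0.28 -0.69  2.15  0.61  0.65  2.34]
    True 12 [ 0.71  0.46 -0.58  1.98  0.65  0.59  2.64]
    True 2 [ 0.62  0.53 -0.45  2.06  0.8   0.44  2.48]
    True 1 [ 0.61  0.52 -0.43  2.11  0.82  0.4   2.45]
    True 3 [ 0.65  0.57 -0.5   2.02  0.73  0.55  2.55]
    True 3 [ 0.65  0.61 -0.54  1.93  0.66  0.69  2.62]
    True 3 [ 0.65  0.66 -0.56  1.85  0.62  0.81  2.68]
```

```bash
cat > p9.py <<'E'
from hat import *
from h import *
p=arm.camera_params('top'); X=onz(p,(424,252.5),.19); print('vial',R.from_euler('z',.198).apply(X-[*WH,0]))
s=arm.observe(); q=np.array(s['joints']);p,T,_=fkj(q)
def mv(p2,T2,n=None,lab=''):
    global q,p,T
    if not isinstance(T2,np.ndarray): T2=T2.as_matrix()
    n=n or nrows(p,T,p2,T2); d=(p2-p)*1e3;w=rv(T2@T.T)
    q0=q;q,ok,n=go(q,p,T,p2,T2,n=n,lim=.01); print(lab,ok,n,'tot',d.round(1),w.round(3),'row',(d/n).round(1),(w/n).round(4),q.round(2),'maxdq',np.abs((q-q0)/n).max().round(2)); p,T=np.array(p2),T2
th=.30
mv(p+np.array([.01,-.01,.05]),T,2,'lift')
mv(*ltool([.48,0.0,.27],-.04,th,LEAN,BACK,1),10,'mid')
mv(*hp(th,-95,9,.13),10,'above')
mv(*hp(th,-95,9,.03),4,'low')
mv(*hp(th,-86,8),None,'pre')
mv(*hp(th,-71,6.5),None,'ins')
for f in(.66,.33,0): mv(*hp(th*f,-68-3*f,6.5),3,f)
E
python3 p9.py
```

```text
vial [-0.03704098  0.09622114  0.19      ]
lift True 2 tot [ 10. -10.  50.] [0. 0. 0.] row [ 5. -5. 25.] [0. 0. 0.] [-0.37  0.53 -0.57  2.35  1.64  0.69  0.89] maxdq 0.11
mid True 10 tot [  27.9 -217.5  124.5] [-0.008  0.222 -0.163] row [  2.8 -21.8  12.5] [-0.0008  0.0222 -0.0163] [ 0.38  0.23 -0.68  2.15  0.58  0.63  2.37] maxdq 0.15
above True 10 tot [  56.6 -220.    17.9] [-0.     0.    -0.158] row [  5.7 -22.    1.8] [-0.      0.     -0.0158] [ 0.77  0.34 -0.61  1.93  0.48  0.68  2.8 ] maxdq 0.04
low True 4 tot [   0.    0. -100.] [0. 0. 0.] row [  0.   0. -25.] [0. 0. 0.] [ 0.62  0.47 -0.44  2.05  0.7   0.44  2.57] maxdq 0.06
pre True 1 tot [ -8.7   1.7 -31.7] [0. 0. 0.] row [ -8.7   1.7 -31.7] [0. 0. 0.] [ 0.55  0.5  -0.34  2.11  0.8   0.34  2.47] maxdq 0.1
ins True 1 tot [-14.5   2.9  -3. ] [0. 0. 0.] row [-14.5   2.9  -3. ] [0. 0. 0.] [ 0.54  0.49 -0.32  2.15  0.82  0.31  2.44] maxdq 0.04
0.66 True 3 tot [11.  -2.2 -4.6] [ 0.02  0.1  -0.  ] row [ 3.7 -0.7 -1.5] [ 0.0067  0.0333 -0.    ] [ 0.6   0.54 -0.44  2.04  0.71  0.49  2.57] maxdq 0.06
0.33 True 3 tot [10.2 -2.  -5.4] [0.019 0.097 0.   ] row [ 3.4 -0.7 -1.8] [0.0065 0.0324 0.    ] [ 0.62  0.6  -0.49  1.95  0.63  0.65  2.65] maxdq 0.05
0 True 3 tot [ 9.6 -1.9 -6.3] [0.019 0.097 0.   ] row [ 3.2 -0.6 -2.1] [0.0065 0.0324 0.    ] [ 0.62  0.65 -0.51  1.85  0.58  0.79  2.71] maxdq 0.05
```

Request:
jog_arm --increments '[[[255,1,-1,6,0,0,0],[255,2,-2,12,0,0,0],[255,3,-3,16,0,0,0],[255,4,-4,16,0,0,0],[255,0,-10,12,0,0.02,-0.02]]]'

```text
t: 13.8
eef_pos: [0.4253, 0.22, 0.238]
tool_rot: [-0.152, 0.711, -0.657, 0.201]
wrist_force: [0.2, -0.6, -2.7]
gripper_width: 0.0118
```

Request:
jog_arm --increments '[[[255,3,-21,13,0,0.024,-0.016],[255,3,-21,13,0,0.024,-0.016],[255,3,-21,13,0,0.024,-0.016],[255,3,-21,13,0,0.024,-0.016],[255,3,-21,13,0,0.024,-0.016]]]'

```text
t: 14.3
eef_pos: [0.44, 0.1137, 0.3028]
tool_rot: [-0.104, 0.694, -0.693, 0.165]
wrist_force: [0.0, -0.6, -1.6]
gripper_width: 0.0116
```

```bash
cat > r1.py <<'E'
from hat import *
import sys
th=.30
rem(*ltool([.48,0.0,.27],-.04,th,LEAN,BACK,1),4)
rem(*hp(th,-95,9,.13),10)
E
python3 r1.py
python3 - <<'E'
from station import arm; import cv2
cv2.imwrite('pics/s7.png',arm.capture('side')[:,:,::-1])
cv2.imwrite('pics/w7.png',arm.capture('wrist')[:,:,::-1])
E
```

```text
t 14.3 rem mm [  14.5 -103.9   50.9] rv [-0.007  0.081 -0.062] per row /4 [  3.6 -26.   12.7] [-0.0018  0.0204 -0.0156]
q [ 0.01  0.31 -0.6   2.27  0.98  0.53  1.76] F [ 0.  -0.6 -1.6]
t 14.3 rem mm [  71.1 -323.8   68.7] rv [-0.001  0.082 -0.22 ] per row /10 [  7.1 -32.4   6.9] [-0.0001  0.0082 -0.022 ]
q [ 0.01  0.31 -0.6   2.27  0.98  0.53  1.76] F [ 0.  -0.6 -1.6]
```

View pics/s7.png

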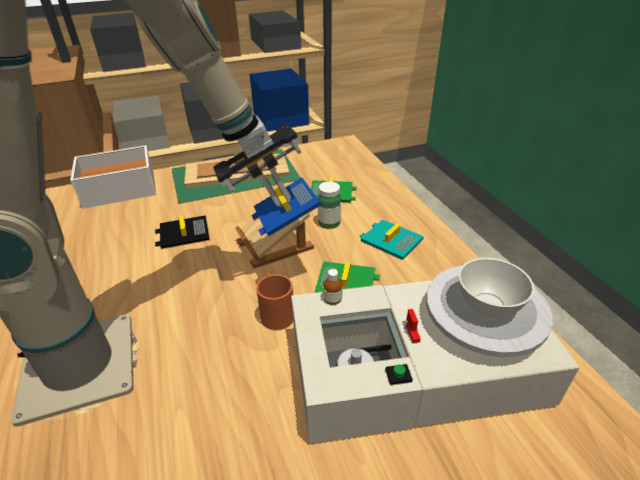

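View pics/w7.png

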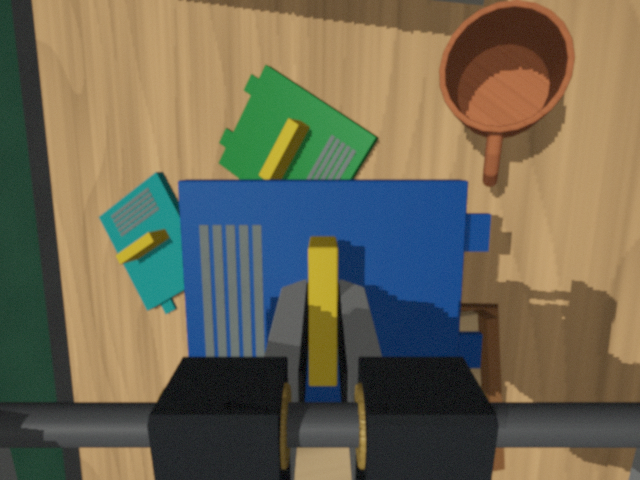

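```bash
python3 - <<'E'
from h import *
im=cv2.imread('pics/w7.png'); a=im.copy()
crop(im,165,165,150,100,5,'pics/a.png');crop(im,385,165,115,210,3,'pics/b.png')
E
cat > inh.py <<'E'
from hat import *
from h import *
# nominal cover pose in tool frame (p,R)
def nominal():
    p,T=ltool([0,0,0],0,0,LEAN,BACK,1); return T.inv().apply(-p),T.inv()
def camtool():
    s=arm.observe();c=arm.camera_params('wrist');T=rot(s['tool_rot'])
    return {'vfov':c['vfov'],'cx':c['cx'],'cy':c['cy'],'xyz':T.inv().apply(c['xyz']-s['eef_pos']),'rotation':(lambda q:[q[3],q[0],q[1],q[2]])((T.inv()*rot(c['rotation'])).as_quat())}
E
python3 - <<'E'
import sys;sys.path.insert(0,'.')
from inh import *
c=camtool();print(c['xyz'])
p,Rc=nominal()
for X in((65,-55,-13),(-65,-55,-13),(65,-55,-25),(-65,-55,-25),(6,-30,13),(-6,-30,13),(-79,-39,-25),(-79,-21,-25)):
    print(X,proj(c,Rc.apply(np.array(X)/1e3)+p).round(1))
E
```

```text
[ 0.08110639 -0.00068851 -0.08252395]
(65, -55, -13) [[177.5 179.2]]
(-65, -55, -13) [[470.  179.4]]
(65, -55, -25) [[186. 178.]]
(-65, -55, -25) [[461.3 178.2]]
(6, -30, 13) [[308.7 246.1]]
(-6, -30, 13) [[339.1 246.1]]
(-79, -39, -25) [[488.6 211.9]]
(-79, -21, -25) [[486.  248.7]]
```

View pics/a.png

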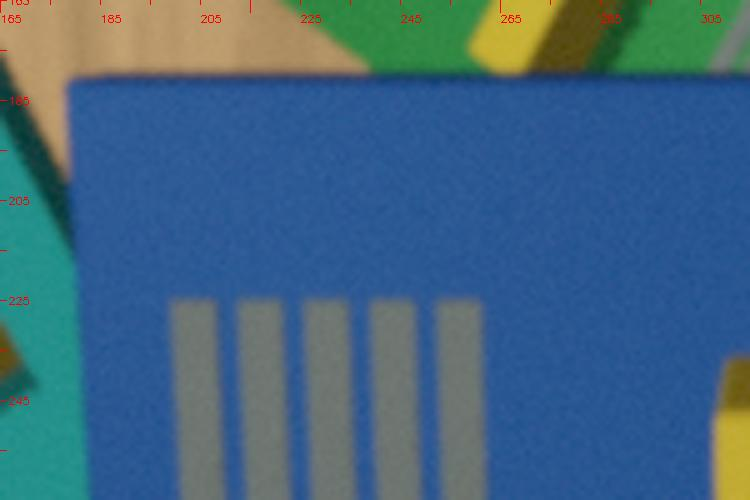

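View pics/b.png

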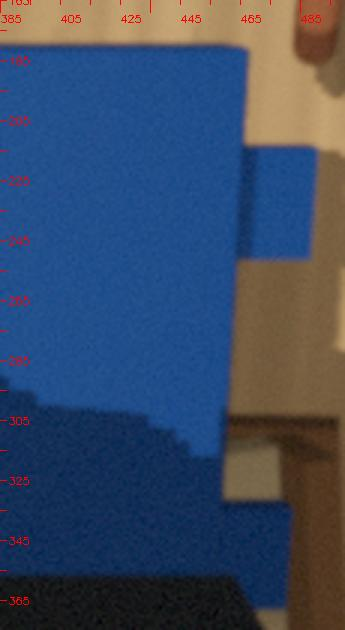

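```bash
cat > inh2.py <<'E'
from inh import *
from scipy.optimize import least_squares
c=camtool();p,Rc=nominal()
O={(65,-55,-13):(178.4,180.4),(-65,-55,-13):(467.3,180.3),(-79,-39,-21):(490,213.7),(-79,-21,-21):(488.7,251.3),(6,-30,13):(307.8,247),(-6,-30,13):(338.2,247),(-79,21,-21):(481.8,332.3),(-79,39,-21):(480.5,367.5)}
A=np.array(list(O))/1e3;B=np.array(list(O.values()))
def f(v):
    X=R.from_rotvec(v[3:]).apply(A)+v[:3]  # in nominal cover frame
    return np.concatenate([(proj(c,Rc.apply(X)+p)-B).ravel(),100*v[3:]*.3])
s=least_squares(f,np.zeros(6));print((s.x[:3]*1e3).round(2),s.x[3:].round(4));print(s.fun.round(1))
E
python3 inh2.py
```

```text
[ 0.22  0.64 -1.53] [0.003  0.0056 0.0034]
[ 0.   0.6  0.9 -0.   0.3 -0.2 -0.9 -0.5  0.1 -0.2 -0.2 -0.2  0.4  1.1
 -0.6 -0.5  0.1  0.2  0.1]
```

```bash
cat >> hat.py <<'E'
BACK=.0113
def hp(th,Lx,Lz,up=0,dy=0):
    c=cov(th,Lx,Lz,up,dy)-R.from_euler('z',WY).apply([0,.0006,0])
    return ltool(c,WY-.003,th,LEAN,BACK,1)
E
python3 r1.py
```

```text
t 14.4 rem mm [  12.9 -101.5   51.3] rv [-0.006  0.085 -0.056] per row /4 [  3.2 -25.4  12.8] [-0.0015  0.0212 -0.0139]
q [ 0.01  0.3  -0.59  2.27  0.98  0.54  1.76] F [-0.4  0.1 -2.1]
t 14.4 rem mm [  69.4 -322.    69.2] rv [ 0.001  0.085 -0.217] per row /10 [  6.9 -32.2   6.9] [ 0.0001  0.0085 -0.0217]
q [ 0.01  0.3  -0.59  2.27  0.98  0.54  1.76] F [-0.4  0.1 -2.1]
```

Request:
jog_arm --increments '[[[255,4,-26,15,0,0.014,-0.017],[255,4,-26,15,0,0.014,-0.017],[255,4,-26,15,0,0.014,-0.017],[255,4,-26,12,0,0.014,-0.017],[255,8,-31,12,0,0.014,-0.022]]]'

```text
t: 14.9
eef_pos: [0.4637, -0.02, 0.3712]
tool_rot: [0.072, -0.668, 0.726, -0.145]
wrist_force: [0.7, 0.5, -2.5]
gripper_width: 0.0115
```

Request:
jog_arm --increments '[[[255,9,-36,0,0,0.015,-0.025],[255,9,-37,0,0,0,-0.025],[255,9,-38,0,0,0,-0.026],[255,9,-38,0,0,0,-0.026],[255,9,-38,0,0,0,-0.025]]]'

```text
t: 15.4
eef_pos: [0.5093, -0.2079, 0.3704]
tool_rot: [0.057, -0.621, 0.768, -0.144]
wrist_force: [0.2, -0.0, -1.9]
gripper_width: 0.0112
```

Request:
jog_arm --increments '[[[255,0,0,0,0,0,0],[255,0,0,0,0,0,0]]]'

```text
t: 15.6
eef_pos: [0.5091, -0.207, 0.37]
tool_rot: [0.058, -0.621, 0.768, -0.143]
wrist_force: [-0.8, 1.5, -1.5]
gripper_width: 0.0113
```

```bash
cat > r2.py <<'E'
from hat import *
th=.30
rem(*hp(th,-95,9,.13)); rem(*hp(th,-95,9,.03),4); rem(*hp(th,-86,8)); rem(*hp(th,-71,6.5))
E
python3 r2.py
```

```text
t 15.6 rem mm [ 1.6 -3.4  2.7] rv [-0.007 -0.003 -0.006] per row /1 [ 1.6 -3.4  2.7] [-0.0069 -0.003  -0.0057]
q [ 0.77  0.35 -0.62  1.93  0.47  0.68  2.8 ] F [-0.8  1.5 -1.5]
t 15.6 rem mm [  1.6  -3.4 -97.3] rv [-0.007 -0.003 -0.006] per row /4 [  0.4  -0.9 -24.3] [-0.0017 -0.0008 -0.0014]
q [ 0.77  0.35 -0.62  1.93  0.47  0.68  2.8 ] F [-0.8  1.5 -1.5]
t 15.6 rem mm [  -7.1   -1.7 -129. ] rv [-0.007 -0.003 -0.006] per row /1 [  -7.1   -1.7 -129. ] [-0.0069 -0.003  -0.0057]
q [ 0.77  0.35 -0.62  1.93  0.47  0.68  2.8 ] F [-0.8  1.5 -1.5]
t 15.6 rem mm [ -21.6    1.2 -132. ] rv [-0.007 -0.003 -0.006] per row /1 [ -21.6    1.2 -132. ] [-0.0069 -0.003  -0.0057]
q [ 0.77  0.35 -0.62  1.93  0.47  0.68  2.8 ] F [-0.8  1.5 -1.5]
```

Go down to 30 mm above the lip level and look before inserting.

Request:
jog_arm --increments '[[[255,1.6,-3.4,-17,-0.007,-0.003,-0.006],[255,0,0,-20,0,0,0],[255,0,0,-25,0,0,0],[255,0,0,-25,0,0,0],[255,0,0,-10,0,0,0]]]'

```text
t: 16.1
eef_pos: [0.5098, -0.2081, 0.2719]
tool_rot: [0.056, -0.621, 0.768, -0.146]
wrist_force: [0.7, -0.6, -2.3]
gripper_width: 0.0118
```

Request:
jog_arm --increments '[[[255,0,0,0,0,0,0],[255,0,0,0,0,0,0]]]'

```text
t: 16.3
eef_pos: [0.5118, -0.2097, 0.275]
tool_rot: [0.057, -0.62, 0.769, -0.148]
wrist_force: [0.3, -0.7, -1.4]
gripper_width: 0.0116
```

```bash
python3 r2.py | grep rem
python3 - <<'E'
from h import *
from station import arm
import pickle
p=arm.camera_params('wrist');pickle.dump(p,open('w8.pkl','wb'))
w=arm.capture('wrist')[:,:,::-1]; cv2.imwrite('pics/w8.png',w)
s=arm.capture('side')[:,:,::-1].copy(); cv2.imwrite('pics/s8.png',s)
t=arm.capture('top')[:,:,::-1].copy(); cv2.imwrite('pics/t8.png',t)
crop(s,280,200,180,200,4 if 0 else 3,'pics/s8c.png')
E
```

```text
t 16.3 rem mm [-1.1 -0.8 97.8] rv [ 0.001  0.003 -0.002] per row /1 [-1.1 -0.8 97.8] [ 0.0014  0.0029 -0.0024]
t 16.3 rem mm [-1.1 -0.8 -2.2] rv [ 0.001  0.003 -0.002] per row /4 [-0.3 -0.2 -0.6] [ 0.0003  0.0007 -0.0006]
t 16.3 rem mm [ -9.9   0.9 -33.9] rv [ 0.001  0.003 -0.002] per row /1 [ -9.9   0.9 -33.9] [ 0.0014  0.0029 -0.0024]
t 16.3 rem mm [-24.3   3.8 -36.9] rv [ 0.001  0.003 -0.002] per row /1 [-24.3   3.8 -36.9] [ 0.0014  0.0029 -0.0024]
```

View pics/w8.png

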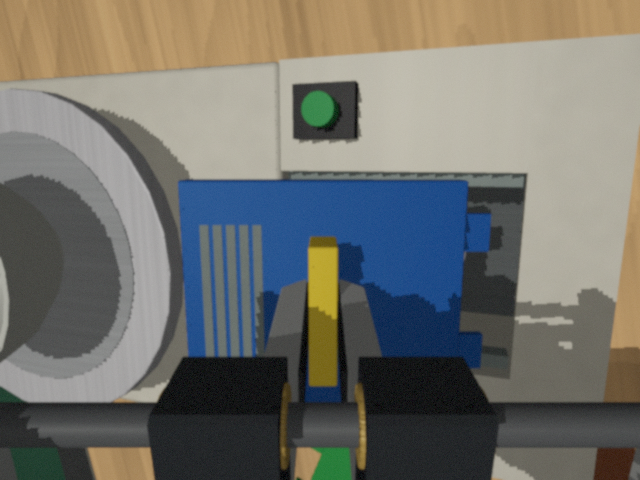

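View pics/s8c.png

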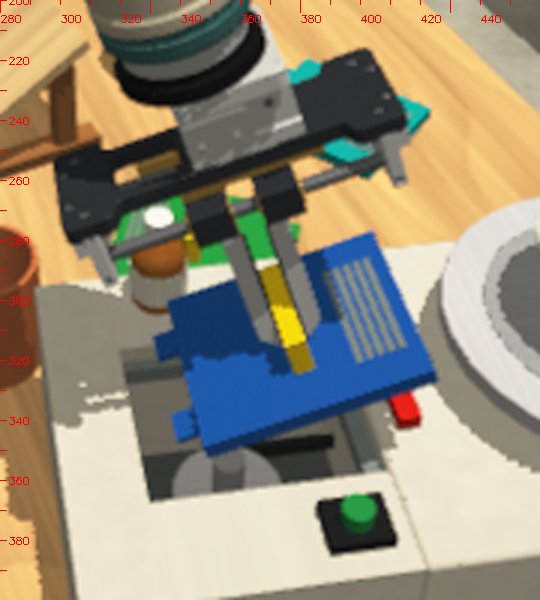

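Run:
```python
from h import *
import pickle
p=pickle.load(open('w8.pkl','rb'))
r=R.from_euler('z',-.198)
for X in((-.069,-.057,0),(-.069,.057,0),(.067,-.057,0)): print(X,proj(p,r.apply(X)+[.518,-.2205,.12]).round(1))
im=cv2.imread('pics/w8.png'); crop(im,440,150,110,250,3,'pics/a.png'); crop(im,270,150,260,50,3,'pics/b.png')
```

```text
(-0.069, -0.057, 0) [[527.5 171.7]]
(-0.069, 0.057, 0) [[509.8 377.9]]
(0.067, -0.057, 0) [[281.1 169.8]]
```

View pics/a.png

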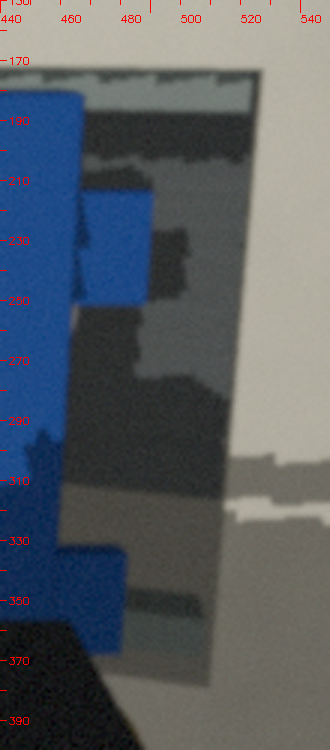

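View pics/b.png

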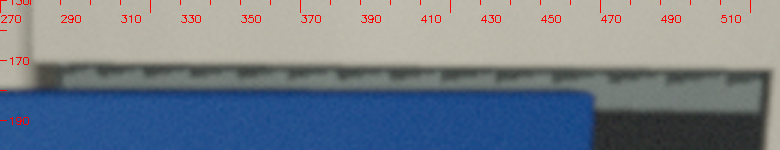

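```bash
sed -i 's/dy=0):$/dy=.0008):/' hat.py; python3 r2.py | grep rem
```

```text
t 16.45 rem mm [-1.   0.9 97.3] rv [ 0.002  0.004 -0.001] per row /1 [-1.   0.9 97.3] [ 0.002   0.004  -0.0007]
t 16.45 rem mm [-1.   0.9 -2.7] rv [ 0.002  0.004 -0.001] per row /4 [-0.2  0.2 -0.7] [ 0.0005  0.001  -0.0002]
t 16.45 rem mm [ -9.7   2.7 -34.4] rv [ 0.002  0.004 -0.001] per row /1 [ -9.7   2.7 -34.4] [ 0.002   0.004  -0.0007]
t 16.45 rem mm [-24.2   5.6 -37.4] rv [ 0.002  0.004 -0.001] per row /1 [-24.2   5.6 -37.4] [ 0.002   0.004  -0.0007]
```

Request:
jog_arm --increments '[[[255,-1,1,-6,0,0.003,0],[255,-3,0.7,-9,0,0,0],[255,-3,0.5,-10,0,0,0],[255,-2.7,0.5,-9.4,0,0,0],[255,0,0,0,0,0,0]]]'

```text
t: 16.95
eef_pos: [0.4998, -0.2076, 0.2381]
tool_rot: [0.054, -0.62, 0.769, -0.146]
wrist_force: [0.4, 0.1, -1.8]
gripper_width: 0.012
```

Request:
jog_arm --increments '[[[255,0,0,0,0,0,0],[255,0,0,0,0,0,0]]]'

```text
t: 17.15
eef_pos: [0.5017, -0.2079, 0.2401]
tool_rot: [0.056, -0.619, 0.769, -0.147]
wrist_force: [0.8, 0.3, -1.5]
gripper_width: 0.0117
```

```bash
python3 r2.py | tail -4
python3 - <<'E'
from h import *
from station import arm
w=arm.capture('wrist')[:,:,::-1]; cv2.imwrite('pics/w9.png',w); crop(w,440,140,110,250,3,'pics/a9.png')
E
```

```text
t 17.15 rem mm [ 0.3 -0.1  0.9] rv [ 0.001 -0.    -0.001] per row /1 [ 0.3 -0.1  0.9] [ 0.0013 -0.0005 -0.0008]
q [ 0.56  0.5  -0.35  2.11  0.8   0.35  2.47] F [ 0.8  0.3 -1.5]
t 17.15 rem mm [-14.2   2.8  -2.1] rv [ 0.001 -0.    -0.001] per row /1 [-14.2   2.8  -2.1] [ 0.0013 -0.0005 -0.0008]
q [ 0.56  0.5  -0.35  2.11  0.8   0.35  2.47] F [ 0.8  0.3 -1.5]
```

View pics/a9.png

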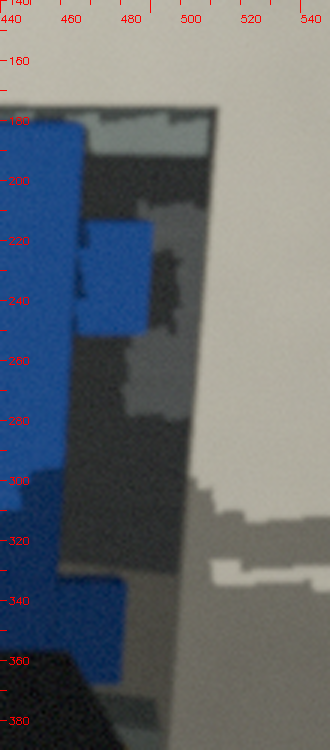

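Request:
jog_arm --increments '[[[255,-4,0.8,-0.6,0,0,0],[255,-4,0.8,-0.6,0,0,0],[255,-3,0.6,-0.5,0,0,0]]]'

```text
t: 17.5
eef_pos: [0.4897, -0.2057, 0.2381]
tool_rot: [0.055, -0.619, 0.769, -0.147]
wrist_force: [0.7, 1.0, -1.7]
gripper_width: 0.0116
```

Request:
jog_arm --increments '[[[255,-3,0.6,-0.4,0,0,0],[255,0,0,0,0,0,0],[255,0,0,0,0,0,0]]]'

```text
t: 17.8
eef_pos: [0.4874, -0.2051, 0.2377]
tool_rot: [0.055, -0.619, 0.769, -0.147]
wrist_force: [0.2, 0.7, -2.1]
gripper_width: 0.0118
```

```bash
python3 r2.py | tail -2
python3 - <<'E'
from h import *
from station import arm
w=arm.capture('wrist')[:,:,::-1]; cv2.imwrite('pics/w10.png',w); crop(w,440,140,110,250,3,'pics/a10.png')
s=arm.capture('side')[:,:,::-1];crop(s,290,230,150,150,4,'pics/s10.png')
E
```

```text
t 17.8 rem mm [0.2 0.1 0.3] rv [ 0.001 -0.001 -0.001] per row /1 [0.2 0.1 0.3] [ 0.0013 -0.0011 -0.0006]
q [ 0.55  0.49 -0.33  2.15  0.82  0.32  2.44] F [ 0.2  0.7 -2.1]
```

View pics/a10.png

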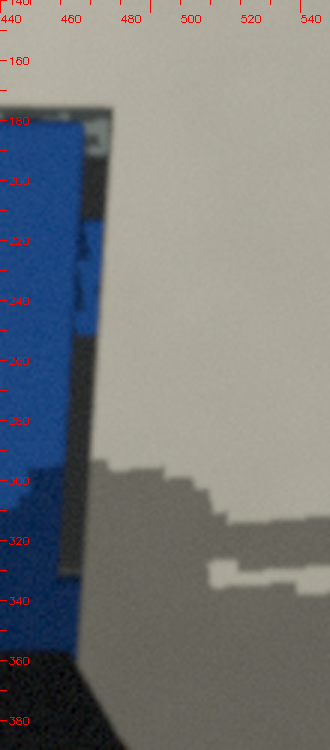

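View pics/s10.png

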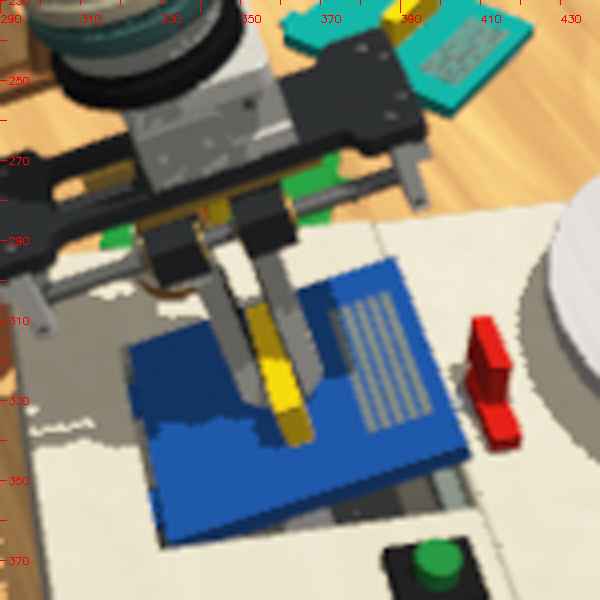

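Request:
jog_arm --increments '[[[255,2.2,-0.4,-0.8,0.004,0.02,0],[255,2.2,-0.4,-0.8,0.004,0.02,0],[255,2.2,-0.4,-0.9,0.004,0.02,0],[255,2.2,-0.4,-0.9,0.004,0.02,0],[255,2.2,-0.5,-0.9,0.004,0.02,0]]]'

```text
t: 18.4
eef_pos: [0.4986, -0.2073, 0.2333]
tool_rot: [0.023, -0.625, 0.773, -0.108]
wrist_force: [0.2, -0.1, -1.7]
gripper_width: 0.0117
```

```bash
cat > r3.py <<'E'
from hat import *
for f in (.66,.33,.1,0): print(f);rem(*hp(.3*f,-68-3*f,6.5),5)
E
python3 r3.py
```

```text
0.66
t 18.4 rem mm [0.1 0.  0.2] rv [ 0.001 -0.002 -0.001] per row /5 [0. 0. 0.] [ 0.0002 -0.0004 -0.0001]
q [ 0.61  0.54 -0.44  2.05  0.71  0.5   2.57] F [ 0.2 -0.1 -1.7]
0.33
t 18.4 rem mm [10.5 -2.1 -5.2] rv [ 0.021  0.095 -0.001] per row /5 [ 2.1 -0.4 -1. ] [ 0.0042  0.019  -0.0001]
q [ 0.61  0.54 -0.44  2.05  0.71  0.5   2.57] F [ 0.2 -0.1 -1.7]
0.1
t 18.4 rem mm [17.3 -3.5 -9.5] rv [ 0.035  0.163 -0.001] per row /5 [ 3.5 -0.7 -1.9] [ 0.0069  0.0325 -0.0002]
q [ 0.61  0.54 -0.44  2.05  0.71  0.5   2.57] F [ 0.2 -0.1 -1.7]
0
t 18.4 rem mm [ 20.2  -4.1 -11.5] rv [ 0.041  0.192 -0.001] per row /5 [ 4.  -0.8 -2.3] [ 0.0081  0.0384 -0.0002]
q [ 0.61  0.54 -0.44  2.05  0.71  0.5   2.57] F [ 0.2 -0.1 -1.7]
```

Request:
jog_arm --increments '[[[255,2.1,-0.4,-1,0.004,0.019,0],[255,2.1,-0.4,-1,0.004,0.019,0],[255,2.1,-0.4,-1,0.004,0.019,0],[255,2.1,-0.4,-1,0.004,0.019,0],[255,2.1,-0.5,-1.1,0.004,0.019,0]]]'

```text
t: 18.9
eef_pos: [0.5091, -0.2094, 0.2282]
tool_rot: [-0.008, -0.629, 0.774, -0.07]
wrist_force: [-1.1, 0.8, -2.7]
gripper_width: 0.0117
```

Request:
jog_arm --increments '[[[255,1.7,-0.4,-1,0.0035,0.017,0],[255,1.7,-0.4,-1.1,0.0035,0.017,0],[255,1.7,-0.3,-1.1,0.0035,0.017,0],[255,1.7,-0.3,-1.1,0.0035,0.017,0],[255,0,0,0,0,0,0]]]'

```text
t: 19.4
eef_pos: [0.5163, -0.2107, 0.2237]
tool_rot: [-0.029, -0.631, 0.774, -0.043]
wrist_force: [-0.3, 0.3, -1.7]
gripper_width: 0.0114
```

```bash
python3 r3.py | tail -6;python3 - <<'E'
from h import *
from station import arm
s=arm.observe();print(s['wrist_torque'])
w=arm.capture('wrist')[:,:,::-1]; cv2.imwrite('pics/w11.png',w)
s=arm.capture('side')[:,:,::-1];crop(s,290,230,150,150,4,'pics/s11.png')
E
```

```text
0.1
t 19.4 rem mm [-0.3 -0.   0.1] rv [ 0.001  0.    -0.001] per row /5 [-0.1 -0.   0. ] [ 0.0001  0.     -0.0002]
q [ 0.62  0.63 -0.51  1.88  0.59  0.75  2.69] F [-0.3  0.3 -1.7]
0
t 19.4 rem mm [ 2.6 -0.6 -1.9] rv [ 0.006  0.03  -0.001] per row /5 [ 0.5 -0.1 -0.4] [ 0.0013  0.0059 -0.0002]
q [ 0.62  0.63 -0.51  1.88  0.59  0.75  2.69] F [-0.3  0.3 -1.7]
[ 0.23398044  0.0455169  -0.03525748]
```

View pics/w11.png

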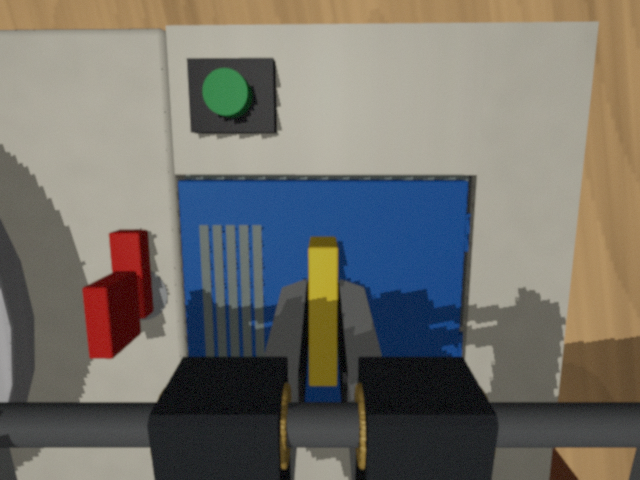

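View pics/s11.png

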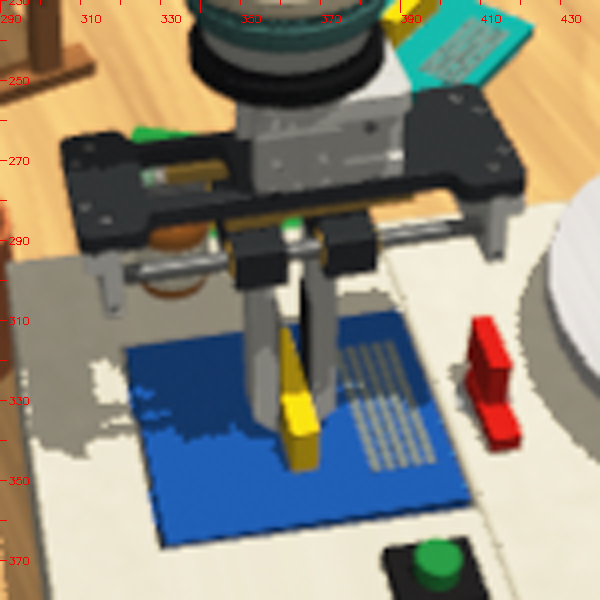

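Request:
jog_arm --increments '[[[255,0.9,-0.2,-0.6,0.002,0.01,0],[255,0.9,-0.2,-0.6,0.002,0.01,0],[255,0.8,-0.2,-0.7,0.002,0.01,0],[255,0,0,0,0,0,0],[255,0,0,0,0,0,0]]]'

```text
t: 20.0
eef_pos: [0.5183, -0.2113, 0.222]
tool_rot: [-0.039, -0.632, 0.773, -0.032]
wrist_force: [0.4, -0.5, -1.8]
gripper_width: 0.012
```

Request:
jog_arm --increments '[[[255,0,0,-0.5,0,0,0],[255,0,0,0,0,0,0]]]'

```text
t: 20.2
eef_pos: [0.5181, -0.2113, 0.2215]
tool_rot: [-0.039, -0.632, 0.773, -0.032]
wrist_force: [-0.8, 0.1, -1.1]
gripper_width: 0.0116
```

```bash
python3 r3.py | tail -2;python3 - <<'E'
from station import arm
s=arm.observe();print(s['wrist_torque'])
E
```

```text
t 20.2 rem mm [ 0.7 -0.1  0.3] rv [ 0.001 -0.    -0.001] per row /5 [ 0.1 -0.   0.1] [ 0.0002 -0.0001 -0.0002]
q [ 0.62  0.65 -0.51  1.86  0.58  0.79  2.7 ] F [-0.8  0.1 -1.1]
[0.20452354 0.06439147 0.06530695]
```

Still carrying about 1.5–2 N, so it isn't on the ledges yet. Feel downward in small steps.

Request:
jog_arm --increments '[[[255,0,0,-0.5,0,0,0],[255,0,0,0,0,0,0]]]'

```text
t: 20.4
eef_pos: [0.5182, -0.2113, 0.2211]
tool_rot: [-0.039, -0.632, 0.773, -0.032]
wrist_force: [0.8, 0.2, -3.2]
gripper_width: 0.0115
```

Request:
jog_arm --increments '[[[255,0,0,-0.5,0,0,0],[255,0,0,0,0,0,0]]]'

```text
t: 20.6
eef_pos: [0.5183, -0.2113, 0.2211]
tool_rot: [-0.039, -0.632, 0.773, -0.032]
wrist_force: [-1.2, 0.7, 3.4]
gripper_width: 0.0117
```

Request:
jog_arm --increments '[[[255,0,0,-0.5,0,0,0],[255,0,0,0,0,0,0]]]'

```text
t: 20.8
eef_pos: [0.5183, -0.2112, 0.2211]
tool_rot: [-0.039, -0.632, 0.773, -0.032]
wrist_force: [-3.3, 2.2, 8.2]
gripper_width: 0.0118
```

```bash
python3 r3.py | tail -2;python3 - <<'E'
from station import arm
s=arm.observe();print(s['wrist_torque'])
E
```

```text
t 20.8 rem mm [ 0.6 -0.1  0.8] rv [ 0.002 -0.    -0.001] per row /5 [ 0.1 -0.   0.2] [ 0.0004 -0.     -0.0002]
q [ 0.62  0.65 -0.51  1.86  0.58  0.79  2.7 ] F [-3.3  2.2  8.2]
[ 0.2769941   0.83238322 -0.08480781]
```

Run:
```python
from h import *
from station import arm
w=arm.capture('wrist')[:,:,::-1]; crop(w,160,150,330,220,2,'pics/a12.png')
s=arm.capture('side')[:,:,::-1];crop(s,300,290,130,90,6,'pics/s12.png')
```

```text
(no output)
```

View pics/a12.png

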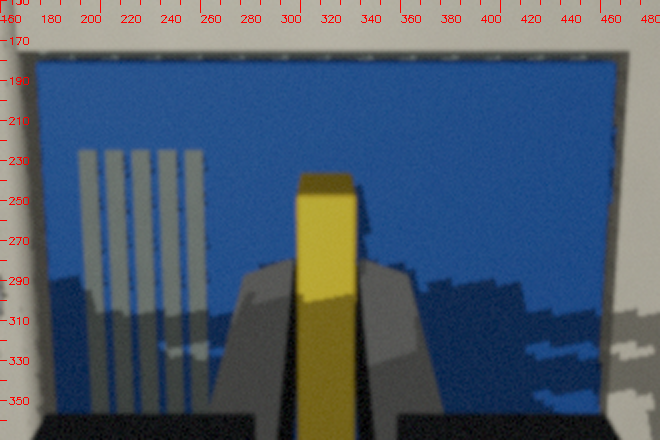

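View pics/s12.png

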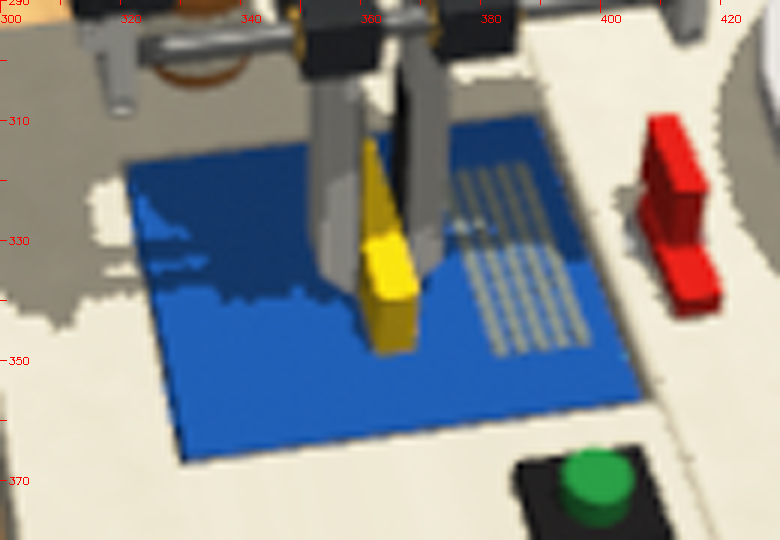

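Request:
jog_arm --increments '[[[222,0,0,0.5,0,0,0],[215,0,0,0,0,0,0],[190,0,0,0,0,0,0],[150,0,0,0,0,0,0],[120,0,0,0,0,0,0]]]'

```text
t: 21.4
eef_pos: [0.5183, -0.2113, 0.2204]
tool_rot: [-0.039, -0.632, 0.773, -0.032]
wrist_force: [-0.1, 0.2, 1.2]
gripper_width: 0.0355
```

Request:
jog_arm --increments '[[[120,0,1,10,0,0,0],[120,0,2,20,0,0,0],[120,0,3,30,0,0,0],[120,0,0,20,0,0,0],[120,0,0,0,0,0,0]]]'

```text
t: 21.9
eef_pos: [0.5199, -0.2052, 0.3039]
tool_rot: [-0.037, -0.632, 0.773, -0.034]
wrist_force: [0.7, 0.2, -0.8]
gripper_width: 0.05
```

Run:
```python
from h import *
from station import arm
o=arm.observe();print(o['wrist_force'],o['wrist_torque'],o['eef_pos'],o['joints'].round(2))
import pickle
p=arm.camera_params('wrist');pickle.dump(p,open('w13.pkl','wb'))
w=arm.capture('wrist')[:,:,::-1]; cv2.imwrite('pics/w13.png',w)
s=arm.capture('side')[:,:,::-1];crop(s,300,290,130,90,6,'pics/s13.png')
```

```text
[ 0.74415715  0.21878138 -0.79108075] [0.13825986 0.07037413 0.0135483 ] [ 0.51991048 -0.20520037  0.30391331] [ 0.66  0.54 -0.58  1.78  0.48  0.95  2.79]
```

View pics/w13.png

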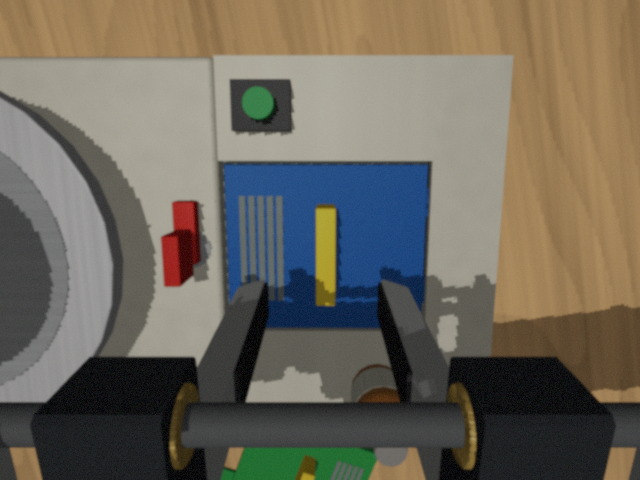

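View pics/s13.png

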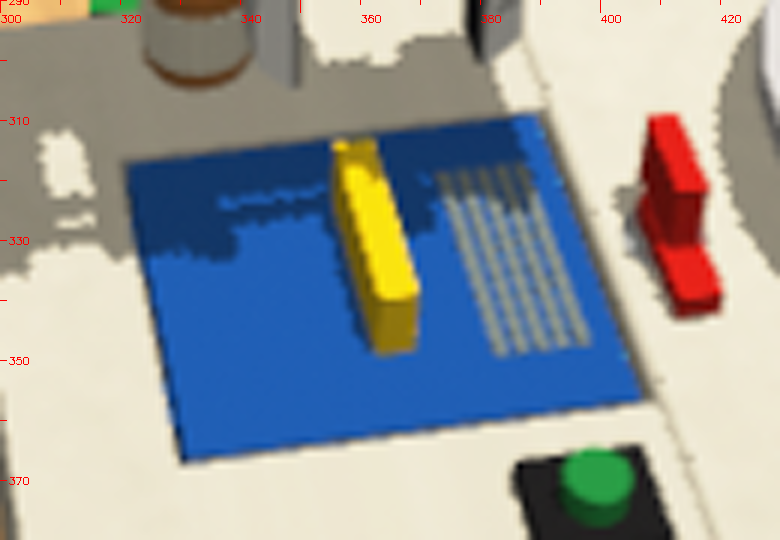

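```bash
cat > r4.py <<'E'
from hat import *
T=ltool([0,0,0],-.2028,0,0,0,1)[1]
rem([.6035,-.2373,.300],T,3)
rem([.6035,-.2373,.2337],T,3)
s=arm.observe();print(s['gripper_width'],s['wrist_torque'])
E
python3 r4.py
```

```text
t 22.0 rem mm [ 85.3 -31.9  -0.9] rv [ 0.099 -0.02  -0.003] per row /3 [ 28.4 -10.6  -0.3] [ 0.0331 -0.0065 -0.0009]
q [ 0.66  0.55 -0.58  1.78  0.48  0.95  2.79] F [-0.1 -0.4 -1.1]
t 22.0 rem mm [ 85.3 -31.9 -67.2] rv [ 0.099 -0.02  -0.003] per row /3 [ 28.4 -10.6 -22.4] [ 0.0331 -0.0065 -0.0009]
q [ 0.66  0.55 -0.58  1.78  0.48  0.95  2.79] F [-0.1 -0.4 -1.1]
0.04983008155428653 [ 0.21203556  0.03385507 -0.00630944]
```

Request:
jog_arm --increments '[[[200,28,-10.6,5,0.033,-0.0065,-0.001],[200,28,-10.6,5,0.033,-0.0065,-0.001],[200,29,-10.7,0,0.033,-0.0065,-0.001],[200,0,0,0,0,0,0],[200,0,0,0,0,0,0]]]'

```text
t: 22.5
eef_pos: [0.6024, -0.2371, 0.3085]
tool_rot: [-0.001, -0.632, 0.775, 0.002]
wrist_force: [-0.4, 0.9, 0.3]
gripper_width: 0.0204
```

Request:
jog_arm --increments '[[[200,0,0,0,0,0,0]]]'

```text
t: 22.6
eef_pos: [0.6021, -0.2363, 0.3096]
tool_rot: [-0.001, -0.632, 0.775, 0.001]
wrist_force: [-1.1, 0.0, -0.4]
gripper_width: 0.0202
```

```bash
python3 r4.py
python3 - <<'E'
from h import *
from station import arm
w=arm.capture('wrist')[:,:,::-1]; cv2.imwrite('pics/w14.png',w)
E
```

```text
t 22.6 rem mm [ 1.4 -1.  -9.6] rv [-0.001 -0.003 -0.001] per row /3 [ 0.5 -0.3 -3.2] [-0.0002 -0.0011 -0.0003]
q [ 0.69  0.69 -0.64  1.5   0.44  1.1   2.9 ] F [-1.1  0.  -0.4]
t 22.6 rem mm [  1.4  -1.  -75.9] rv [-0.001 -0.003 -0.001] per row /3 [  0.5  -0.3 -25.3] [-0.0002 -0.0011 -0.0003]
q [ 0.69  0.69 -0.64  1.5   0.44  1.1   2.9 ] F [-1.1  0.  -0.4]
0.020198646477859336 [ 0.0840782   0.08973889 -0.0533379 ]
```

View pics/w14.png

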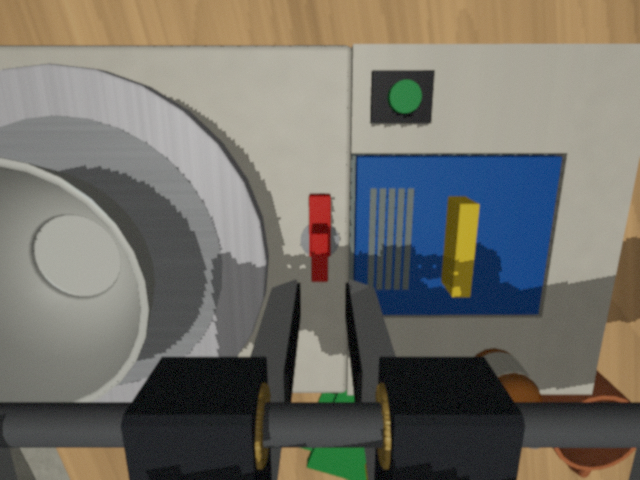

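Request:
jog_arm --increments '[[[200,1.4,-1,-20,0,-0.003,0],[200,0,0,-20,0,0,0],[200,0,0,-15,0,0,0],[200,0,0,0,0,0,0],[200,0,0,0,0,0,0]]]' --newtons 25

```text
t: 23.15
eef_pos: [0.6046, -0.2379, 0.2559]
tool_rot: [0.001, -0.632, 0.775, -0.001]
wrist_force: [0.3, 0.1, 0.7]
gripper_width: 0.0202
```

```bash
python3 r4.py
```

```text
t 23.15 rem mm [-1.1  0.6 44.1] rv [-0.     0.002 -0.   ] per row /3 [-0.4  0.2 14.7] [-0.      0.0007 -0.0001]
q [ 0.68  0.74 -0.62  1.56  0.48  1.    2.86] F [0.3 0.1 0.7]
t 23.15 rem mm [ -1.1   0.6 -22.2] rv [-0.     0.002 -0.   ] per row /3 [-0.4  0.2 -7.4] [-0.      0.0007 -0.0001]
q [ 0.68  0.74 -0.62  1.56  0.48  1.    2.86] F [0.3 0.1 0.7]
0.02016386835168507 [0.09132867 0.00961439 0.04439773]
```

Request:
jog_arm --increments '[[[200,-0.7,0.4,-8,0,0,0],[200,0,0,-8,0,0,0],[200,0,0,-6,0,0,0],[200,0,0,0,0,0,0],[200,0,0,0,0,0,0]]]'

```text
t: 23.65
eef_pos: [0.604, -0.2378, 0.2334]
tool_rot: [0.001, -0.632, 0.775, -0.001]
wrist_force: [0.1, 0.0, 0.8]
gripper_width: 0.0204
```

Request:
jog_arm --increments '[[[255,0,0,0,0,0,0],[255,0,0,0,0,0,0],[255,0,0,0,0,0,0]]]'

```text
t: 23.95
eef_pos: [0.6033, -0.2376, 0.2338]
tool_rot: [0.0, -0.632, 0.775, -0.0]
wrist_force: [-3.5, 0.9, 2.8]
gripper_width: 0.0098
```

```bash
python3 r4.py
```

```text
t 23.95 rem mm [ 0.2  0.3 66.2] rv [-0.     0.001  0.   ] per row /3 [ 0.1  0.1 22.1] [-0.0001  0.0002  0.    ]
q [ 0.68  0.77 -0.6   1.58  0.5   0.96  2.85] F [-3.5  0.9  2.8]
t 23.95 rem mm [ 0.2  0.3 -0.1] rv [-0.     0.001  0.   ] per row /3 [ 0.1  0.1 -0. ] [-0.0001  0.0002  0.    ]
q [ 0.68  0.77 -0.6   1.58  0.5   0.96  2.85] F [-3.5  0.9  2.8]
0.009790752981661328 [0.28943477 0.8849428  0.00754492]
```

Request:
jog_arm --increments '[[[255,0,0,0,0,0,-0.14],[255,0,0,0,0,0,-0.14],[255,0,0,0,0,0,-0.14],[255,0,0,0,0,0,-0.14],[255,0,0,0,0,0,-0.14]]]'

```text
t: 24.45
eef_pos: [0.6033, -0.2375, 0.2338]
tool_rot: [-0.0, -0.325, 0.946, -0.001]
wrist_force: [-3.2, 1.6, 2.6]
gripper_width: 0.01
```

Request:
jog_arm --increments '[[[255,0,0,0,0,0,-0.14],[255,0,0,0,0,0,-0.14],[255,0,0,0,0,0,-0.14],[255,0,0,0,0,0,-0.14],[255,0,0,0,0,0,-0.14]]]'

```text
t: 24.95
eef_pos: [0.6034, -0.2373, 0.2338]
tool_rot: [-0.0, 0.019, 1.0, -0.001]
wrist_force: [-2.4, 1.8, 2.0]
gripper_width: 0.0096
```

Request:
jog_arm --increments '[[[255,0,0,0,0,0,-0.09],[255,0,0,0,0,0,-0.05],[255,0,0,0,0,0,-0.04],[255,0,0,0,0,0,0],[255,0,0,0,0,0,0]]]'

```text
t: 25.45
eef_pos: [0.6035, -0.2373, 0.2338]
tool_rot: [-0.0, 0.105, 0.994, -0.001]
wrist_force: [-4.9, 1.7, 4.7]
gripper_width: 0.0101
```

```bash
cat > r5.py <<'E'
from hat import *
s=arm.observe();y=-rot(s['tool_rot']).as_matrix()[:,1]; print(s['t'],'latch',np.arctan2(y[1],y[0])+.198+np.pi/2,s['wrist_force'],s['wrist_torque'],s['eef_pos'],s['joints'].round(2))
E
python3 r5.py
```

```text
25.45 latch -0.012559572633380256 [-4.85817346  1.74139374  4.65723682] [0.46050004 0.9506048  0.11042307] [ 0.60348373 -0.23734679  0.23378873] [ 0.43  0.7  -0.18  1.59  0.15  0.87  1.56]
```

Request:
jog_arm --increments '[[[255,0,0,0,0,0,-0.03],[255,0,0,0,0,0,0]]]'

```text
t: 25.65
eef_pos: [0.6035, -0.2374, 0.2338]
tool_rot: [-0.001, 0.121, 0.993, -0.001]
wrist_force: [-5.4, 2.5, 5.2]
gripper_width: 0.01
```

```bash
python3 r5.py
```

```text
25.65 latch -0.044224392755157105 [-5.4368248   2.54997505  5.24898618] [0.51628323 1.08461438 0.39757093] [ 0.60347541 -0.2374047   0.23375014] [ 0.43  0.7  -0.17  1.59  0.15  0.86  1.54]
```

Request:
jog_arm --increments '[[[255,0,0,0,0,0,0.025],[190,0,0,0,0,0,0],[180,0,0,0,0,0,0],[180,0,0,0,0,0,0],[180,0,0,10,0,0,0]]]'

```text
t: 26.15
eef_pos: [0.6035, -0.2378, 0.2425]
tool_rot: [-0.001, 0.109, 0.994, -0.001]
wrist_force: [0.2, -0.3, 0.2]
gripper_width: 0.0276
```

Request:
jog_arm --increments '[[[180,0,0,25,0,0,0],[180,0,0,35,0,0,0],[180,0,0,40,0,0,0],[180,-25,0,30,0,0,0],[180,-40,0,20,0,0,0]]]'

```text
t: 26.65
eef_pos: [0.5407, -0.2374, 0.3964]
tool_rot: [0.003, 0.108, 0.994, -0.001]
wrist_force: [0.1, -0.5, -0.8]
gripper_width: 0.0277
```

Request:
jog_arm --increments '[[[180,-45,15,0,0,0,0],[180,-45,15,0,0,0,0],[180,0,0,0,0,0,0],[180,0,0,0,0,0,0]]]'

```text
t: 27.05
eef_pos: [0.4488, -0.2079, 0.3949]
tool_rot: [0.001, 0.109, 0.994, -0.002]
wrist_force: [1.3, -0.7, -0.5]
gripper_width: 0.0273
```

Run:
```python
from h import *
from station import arm
o=arm.observe();print(o['eef_pos'],o['wrist_force'])
s=arm.capture('side')[:,:,::-1];cv2.imwrite('pics/s15.png',s);crop(s,290,240,170,130,4,'pics/s15c.png')
t=arm.capture('top')[:,:,::-1];cv2.imwrite('pics/t15.png',t)
```

```text
[ 0.44879617 -0.20791415  0.39490058] [ 1.26738644 -0.70178825 -0.50144984]
```

View pics/s15c.png

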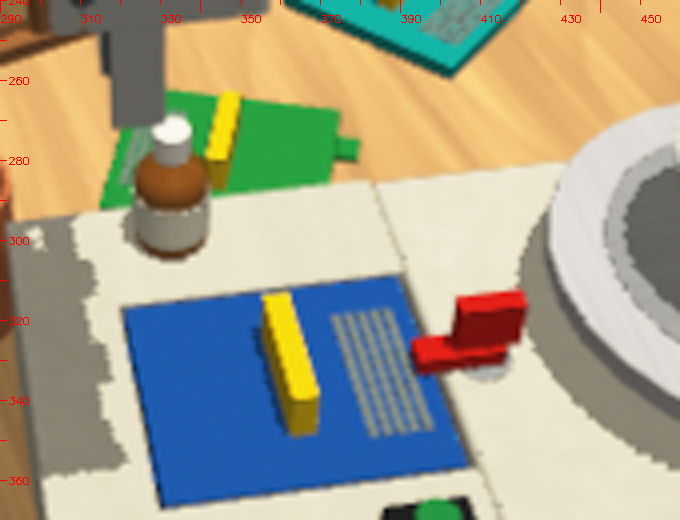

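View pics/t15.png

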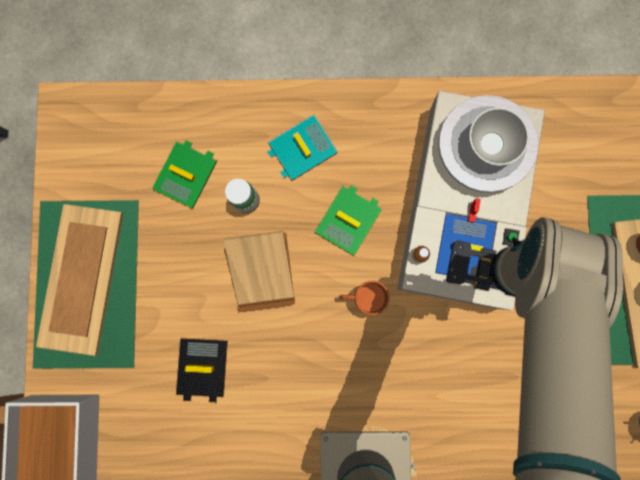

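Run:
```python
from h import *
from station import arm
t=cv2.imread('pics/t15.png');s=cv2.imread('pics/s15.png');r=R.from_euler('z',-.198)
for n,im,x,y,w,h,sc in(('top',t,450,190,50,50,8),('side',s,385,300,45,45,8)):
    p=arm.camera_params(n); c=cv2.resize(im[y:y+h,x:x+w],None,fx=sc,fy=sc,interpolation=cv2.INTER_CUBIC)
    for a,col in((0,(255,255,255)),(.17,(0,255,255))):
        ra=R.from_euler('z',a)
        for (x0,x1,hw,z) in((-32,5,7,.132),(-15,15,5,.158)):
            X=np.array([[x0,-hw,0],[x1,-hw,0],[x1,hw,0],[x0,hw,0]])/1e3; X=ra.apply(X)+[.087,0,0]; X=r.apply(X)+[.518,-.2205,0]; X[:,2]=z
            q=((proj(p,X)-[x,y]+.5)*sc).astype(np.int32); cv2.polylines(c,[q],True,col,1)
    cv2.imwrite(f'pics/l_{n}.png',c)
a=cv2.imread('pics/l_top.png');b=cv2.imread('pics/l_side.png');b=cv2.resize(b,(400,400));cv2.imwrite('pics/l.png',np.hstack([a,b]))
```

```text
(no output)
```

View pics/l.png

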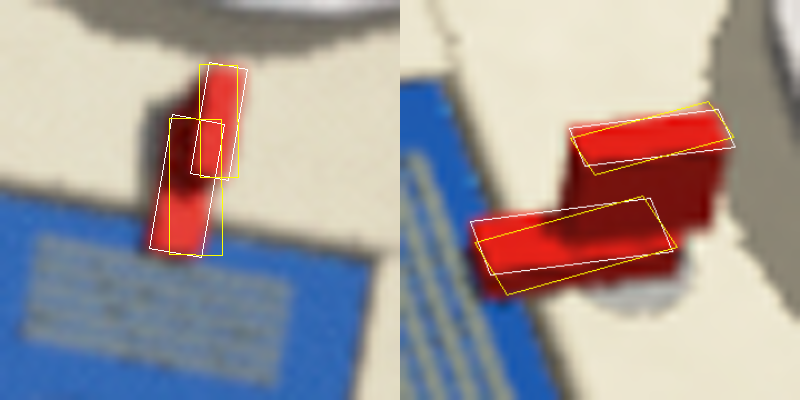

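The latch matches the outline for 0 rad, the cover is flush, and the mug, jar, bowl and bottle are where they started. Handing in.

```bash
python3 -c "
from station import arm
print(arm.observe()['t'],arm.close_job())"
```

```text
the job is handed in; nothing more can be done
27.15 None
```

The hatch is closed and latched, and I handed the job in at about 27 s of the 67 s allowed.

**What I did**
- **Latch opened:** I gripped the thumb grip and turned it from about 0.17 to 1.57 rad.
- **Cover fetched:** The first approach to the sloping rest ran into joint 5 and 6 limits, so I re-postured the arm. I then gripped the yellow rib square to the cover, leaning about 6° sideways.
- **Cover fitted:** I hooked both tabs under the lip at a tilt of about 17°. I swung it down under control until the ledges took the load, pressed with roughly 8 N, and only then let go.
- **Latch closed:** I turned it back until the torque rose at the stop, then released it and moved the arm clear.

**Last checks**
- The side view shows the cover flush in the opening. The wrist view taken just after release shows even gaps at the edges I could see.
- In the top and side views the latch matches the drawn outline for 0 rad. The tool angle read −0.01 to −0.04 rad while I pushed against the stop.
- By eye, the mug, jar, bowl and glaze bottle are where they were in the first pictures.
- Wrist-force readings after each move stayed under about 10 N.

**One disagreement:** the wrist camera placed the hatch about 1 mm further to +y than the earlier three-camera fit. I shifted the cover by 0.8 mm to allow for this, and it went in without any side load.

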